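# Set out the furnace tray

### The arm

A 6-joint arm with a two-finger parallel gripper is mounted at the origin on the work surface. World frame = base frame: x ahead of the robot, y to its left, z up, the work surface at z = 0. Lengths are in m, angles in rad, forces in N, time in s.
With the tool pointing down it reaches from about 0.375 to 0.925 m from the base axis. Payload 5.7 kg.
Tool frame: the origin (TCP) lies at the very end of the fingers, on their centre line; the grasp point (between the pads) lies 19 mm behind it; z points along the fingers, y is the line along which they close (so a half turn about z gives the same grasp; the last joint's range is limited). The gripper opens to 85 mm and grips with 20 to 120 N. Pads are 22 mm wide; open, the fingers measure 114 mm over their backs; the gripper's body (76 mm by 85 mm) begins 54 mm behind the grasp point. The pads swing forward as they close: fully open they stand 13 mm farther back than shut.
Start: joints at [-1.423, 0.359, 1.51, -0, 1.272, -0.115], TCP at [0.156, -0.579, 0.231] pointing down, gripper open.
Joint ranges: [-2.97, 2.97], [-1.01, 2.36], [0.21, 2.38], [-0.96, 4.11], [0.2, 2.71], [-2.98, 2.98]. Speed limits (rad/s): [2.39, 2.39, 3.14, 3.14, 3.14, 3.14].

### API

Orientations are given as a unit quaternion [w, x, y, z].
In Python, from station import manip gives the robot as it stands.
- The arm moves only by the tool move_arm, never from a script. Its argument "increments" is a list of rows, each a list of 7 numbers: the shift along the world's x, y, z normalised to -1 to 1, where 1 is 0.6 m, then the turn, a rotation vector about the world's x, y, z normalised to -1 to 1, where 1 is 2 pi rad, then the opening, from 0 (shut) to 1 (fully open). In form: [[dx, dy, dz, rx, ry, rz, fingers], ...]. A call has 1 to 5 rows; each row is the pose to reach, as a shift and turn from the pose commanded when the call began, turning the shorter way round; what a row does not reach only later rows make up. A row lasts 1/8 s, in which the tool goes at most 62.5 mm and 10.7 degrees, less where a joint would pass 70% of its speed; a pose out of reach is approached as far as the arm can. A call with a number of a shift or a turn outside -1 to 1 is refused whole. A call with a gripper value outside its range is refused whole. The fingers move at their own pace and stop on an object; "grip_force" is the grip in N (left out, the last holds). Time passes only in rows, so rows that repeat a pose let the fingers close. It gives the time, the measured TCP pose, the force, the opening and the grip force at its end, in the units of the state.
- manip.observe(): the state, without advancing time (a new reading comes with each control period).
- manip.get_image(name): name is "side" or "top" or "wrist"; returns (picture, depth): 480x640x3 uint8, red, green, blue; 480x640 float32, m along the optical axis (not along the pixel's ray), 0 where there is no reading.
- manip.camera_model(name): a dict with "fx", "fy", "cx", "cy" (pixels), "k1" (the pictures are not rectified: a ray, as slopes to the right and down, at radius r is drawn at 1 + k1 r^2 times it, then the intrinsics apply), "R" (3x3) and "t" (3): a world point X has camera coordinates R X + t. Camera axes: x right, y down, z forward; pixel columns grow to the right and rows downward; lengths in m; the calibration is good to about 2 mm. A picture is of the moment at which its call begins: read the wrist's pose just before it. camera_model takes no time and is no camera call; for the wrist camera it gives the pose at the moment of the call.
- manip.sign_off(): hands the job in; it is judged then, once.
The state is a dict: "t": time; "joints": joint angles; "joint_velocities": joint speeds; "tau": joint torques, N m; "ee_pos": TCP position; "orientation": TCP orientation; "wrist_force": force on the tool from outside, world axes, zero at the start; "wrist_torque": the same for the moment, N m; "finger_gap": opening from 0.0 (shut) to 1.0 (fully open); "finger_force": force on a finger pad.
Only numpy, scipy, OpenCV 4.12 (cv2) and the standard library are available. Lean on these libraries where they do the work, as an engineer would, in place of code of your own. Each camera call takes 0.05 s, during which the arm holds its last target. There are 200 camera calls.

### The job

Set out the clean porcelain from the grey board on the furnace tray for firing; marks burn off in the furnace, so each piece is known by its place. Seen with the tray's handle toward you, stand the tall crucible in the middle well of the row, the low crucible in the well to its left and the evaporating dish in the well to its right, lay the boat in the groove behind the tall crucible, and put the lid on the tall crucible. Keep every piece upright, set it down flat and gently without dropping it, and leave the weighing bottle, the tongs and the jar where they are.

Things in the scene. Friction and masses are not known exactly. Their poses are not given: they have to be found in the camera images.
- tray: Furnace tray, fixed at any yaw: flat buff ceramic plate 150 (x) x 224 (y) x 12 mm, no rim, wire handle 38 mm out at its front (-x). Origin: centre of underside. Handle toward you: left +y, right -y, behind +x. Recesses 3 mm deep, floors at z 9 mm: a row of three round wells, diameter 48, at x -25 and y +70, 0, -70; behind, a groove 36 (x) x 104 (y) centred at x +40, y 0.
- tall_crucible: Tall white porcelain crucible, round, open, empty, 56 mm high; outside diameter 26 mm at the foot, 47 to 48 mm (almost straight) from 30 mm up to the rim; mouth 42 mm inside. Origin: centre of the foot's underside, z up. 48 to 78 g. Starts upright on the board.
- low_crucible: Low white porcelain crucible, round and open at the top, 30 mm high; outside diameter 26 mm at the foot, 39 mm at 12 mm height, 42 mm at the rim. Origin at the centre of the underside of its foot, z up. 28 to 46 g. Starts empty and upright on the board.
- dish: White porcelain evaporating dish, round, wide and shallow, 25 mm high; outside diameter 30 mm at the foot (4 mm high), 59 mm at 13 mm height, 63 mm at the rim, with a small pouring lip that sticks out 6 mm at its +x side. Origin at the centre of the underside of its foot, z up. 44 to 72 g. Starts empty and upright on the board.
- boat: White porcelain combustion boat: a narrow open trough 90 mm long (its x), 20 mm wide (y) and 14 mm high with upright walls 3 mm thick, and a small loop 9 mm long at its +x end. Origin at the centre of its underside, z up. 24 to 39 g. Starts upright on the board; either end may point either way in the groove.
- lid: White porcelain crucible lid: disc 52 mm in diameter, 3 thick, on a centring boss 28 in diameter, 3 deep; on top a straight round knob 12 in diameter, 13 high. Origin: centre of the boss's underside, z up; disc top at 6 mm, knob top at 19. 20 to 33 g. Starts knob up on the board. Seated on the tall crucible its origin is 53 mm above the crucible's origin.
- board: Dark grey heat-resistant board, fixed, 250 (x) x 320 (y) x 10 mm, on which the porcelain and the weighing bottle start in two rows of three, in any order, about 100 mm apart. Origin: centre of its underside, top at z 10 mm. Tray and board lie side by side, either one on the robot's left.
- weighing_bottle: Bystander: closed cylindrical glass weighing bottle among the porcelain on the board, 39 mm in diameter, 60 mm high with its knob. Origin at the centre of its underside. It stays there.
- tongs: Bystander: steel crucible tongs about 220 mm long and 9 mm high, lying flat on the bench in the gap between tray and board. Origin near the middle, on the bench; x toward the tips.
- jar: Bystander: amber glass jar with a white cap, 68 mm in diameter and 85 mm high, standing on the bench beyond that gap. Origin at the centre of its underside.

How it is judged:
By the outcome, as a careful person would: the job done as asked, in the order asked, and still so for the second after the job is handed in, with the robot touching nothing.
It also fails if it takes over 141 s, if anything falls off the work surface, if the arm or the gripper's body presses on something with over 40 N, if the wrist force passes 120 N, or if a joint passes its speed limit or range.

## Working session

There is one attempt and no reset: what is moved stays moved. The work goes in short steps, Python scripts to look and compute and a tool call to move; the robot and the scene stay as the last step left them, time stands still between calls to the robot, and variables do not carry over. Pictures are saved under pics/ and viewed, at most 14 in all, crops included, and the job is handed in when it is done.

Besides the shell and the picture viewer there is one more tool, called after ">>>" by a JSON object that holds its "api" and its "payload". move_arm: Moves the arm, as the interface text tells. Its arguments: {"type":"object","properties":{"increments":{"type":"array"},"grip_force":{"type":"number"}},"required":["increments"]}

```bash
mkdir -p pics; ls; python3 - <<'E'
from station import manip
import cv2,numpy as np
s=manip.observe();print({k:np.round(v,3).tolist() for k,v in s.items()})
for n in("top","side"):
    p,d=manip.get_image(n);np.savez(f"pics/{n}0.npz",p=p,d=d);cv2.imwrite(f"pics/{n}0.png",p[:,:,::-1]);m=manip.camera_model(n);print(n,m)
E
```

```text
pics
{'t': 0.0, 'joints': [-1.423, 0.36, 1.511, -0.0, 1.273, -0.115], 'joint_velocities': [-0.001, -0.001, 0.001, 0.0, 0.001, -0.001], 'tau': [0.002, -52.762, -27.863, 0.0, 0.013, -0.0], 'ee_pos': [0.156, -0.579, 0.23], 'orientation': [-0.001, 0.991, 0.131, -0.0], 'wrist_force': [0.133, 0.04, -0.083], 'wrist_torque': [0.083, 0.031, -0.036], 'finger_force': 0.0, 'finger_gap': 1.001}
top {'fx': 591.5247951784389, 'fy': 591.5247951784389, 'cx': 309.8656170377246, 'cy': 237.19094340934038, 'k1': -0.05016020675605805, 'R': array([[-0.05987228, -0.9981918 , -0.00533267],
       [-0.97809041,  0.05973199, -0.19942728],
       [ 0.19938521, -0.00672433, -0.97989812]]), 't': array([0.02147845, 0.56030448, 0.97826385])}
side {'fx': 446.64906209373237, 'fy': 446.64906209373237, 'cx': 327.1043647891521, 'cy': 238.62934055755926, 'k1': -0.06577135503437508, 'R': array([[ 9.98388783e-01, -5.67423759e-02, -3.74364005e-04],
       [-2.76943310e-02, -4.81505474e-01, -8.76005424e-01],
       [ 4.95263707e-02,  8.74604357e-01, -4.82301106e-01]]), 't': array([-0.55913963,  0.05453611,  0.78765266])}
```

View pics/top0.png

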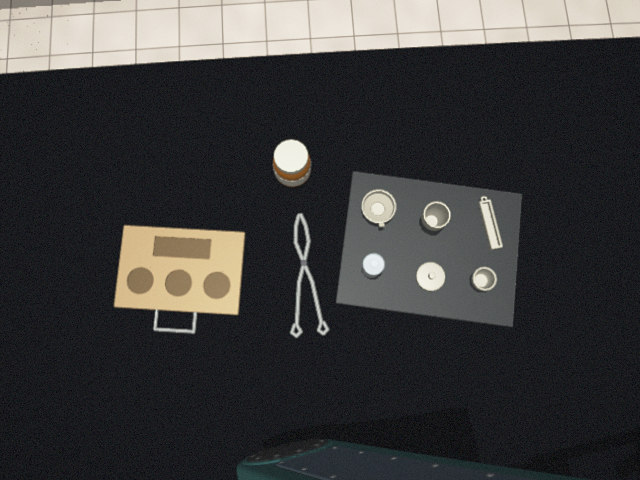

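View pics/side0.png

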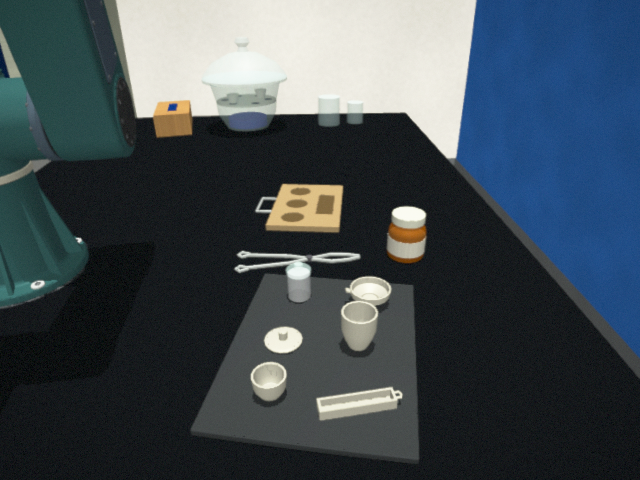

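The top view shows the tray at about (180,270) with its handle toward the robot. On the board are the dish (378,208), tall crucible (436,217), boat (490,223), bottle (373,264), lid (431,276) and low crucible (483,279). The jar is at (291,160) and the tongs at (303,275). The side view confirms which piece is which.

```bash
cat > h.py <<'E'
import numpy as np,cv2
from station import manip
def rays(m,uv):
    uv=np.asarray(uv,float).reshape(-1,2); K=np.array([[m['fx'],0,m['cx']],[0,m['fy'],m['cy']],[0,0,1]])
    q=cv2.undistortPoints(uv[:,None],K,np.array([m['k1'],0,0,0.]))[:,0]
    return np.c_[q,np.ones(len(q))]
def onplane(m,uv,z):
    d=rays(m,uv)@m['R']; c=-m['R'].T@m['t']; return c+d*((z-c[2])/d[:,2])[:,None]
def cloud(m,depth):
    v,u=np.mgrid[:480,:640]; r=rays(m,np.c_[u.ravel(),v.ravel()])*depth.reshape(-1,1)
    return ((r-m['t'])@m['R']).reshape(480,640,3)
def circ(P):
    A=np.c_[2*P,np.ones(len(P))];s=np.linalg.lstsq(A,(P**2).sum(1),rcond=None)[0]
    return s[:2],np.sqrt(s[2]+s[:2]@s[:2])
E
python3 - <<'E'
from h import *
f=np.load('pics/top0.npz');p,d=f['p'],f['d'];m=manip.camera_model('top');X=cloud(m,d)
print('cam',-m['R'].T@m['t'])
hsv=cv2.cvtColor(p,cv2.COLOR_RGB2HSV);hh,ss,vv=cv2.split(hsv)
bd=(X[...,2]); print('bench z',np.median(bd[340:400,50:230]),bd[340:400,50:230].std(),'board z',np.median(bd[230:250,390:420]))
# tray
tm=((ss>60)&(vv>60)).astype(np.uint8);tm[:,:100]=0;tm[:,260:]=0;tm[:215]=0;tm[345:]=0
c=max(cv2.findContours(tm,0,2)[0],key=cv2.contourArea);tm=cv2.drawContours(np.zeros_like(tm),[c],-1,1,-1)
P=onplane(m,c[:,0],.012)[:,:2].astype(np.float32);print('tray rect',cv2.minAreaRect(P), 'z',np.median(X[...,2][tm>0]))
dk=((vv<150)&(cv2.erode(tm,np.ones((5,5)))>0)).astype(np.uint8)
for c in cv2.findContours(dk,0,2)[0]:
    if cv2.contourArea(c)>200: P=onplane(m,c[:,0],.0115)[:,:2].astype(np.float32);print('recess',cv2.minAreaRect(P),cv2.minEnclosingCircle(P))
# board
q=((vv>30)).astype(np.uint8);q[:,:335]=0;q[:165]=0;q[330:]=0;c=max(cv2.findContours(q,0,2)[0],key=cv2.contourArea)
print('board',cv2.minAreaRect(onplane(m,c[:,0],.010)[:,:2].astype(np.float32)))
w=((vv>105)&(ss<80)).astype(np.uint8);w[:,:340]=0;w[:175]=0;w[320:]=0
for c in cv2.findContours(w,0,2)[0]:
    if cv2.contourArea(c)>60:
        k=cv2.drawContours(np.zeros_like(w),[c],-1,1,-1)>0;pts=X[k];z=pts[:,2]
        print(cv2.boundingRect(c),'zmax',np.percentile(z,[5,50,97]).round(3),pts[:,:2].mean(0).round(3),[cv2.minAreaRect(onplane(m,c[:,0],.010+h)[:,:2].astype(np.float32)) for h in (.014,)])
E
```

```text
cam [ 0.35426306 -0.00545032  1.07045344]
bench z -0.0012667405150739157 0.0573701306365998 board z 0.008660759148481734
tray rect ((0.5256800055503845, 0.22666478157043457), (0.22794826328754425, 0.15373831987380981), 83.126708984375) z 0.009753851338937183
recess ((0.5010342001914978, 0.23090040683746338), (0.044627804309129715, 0.045310549437999725), 42.97732925415039) ((0.5011885166168213, 0.23076499998569489), 0.02325284667313099)
recess ((0.5096537470817566, 0.3001008927822113), (0.046227678656578064, 0.04375120997428894), 86.69060516357422) ((0.509882390499115, 0.30012083053588867), 0.023754140362143517)
recess ((0.5659334659576416, 0.22276926040649414), (0.10262567549943924, 0.03533804044127464), 83.2906723022461) ((0.5666693449020386, 0.22264622151851654), 0.053542617708444595)
board ((0.5365708470344543, -0.34660837054252625), (0.5796870589256287, 0.3087844252586365), 86.27267456054688)
(472, 266, 26, 25) zmax [0.008 0.019 0.041] [ 0.473 -0.318] [((0.4736219048500061, -0.3189730942249298), (0.04333997145295143, 0.044413503259420395), 39.71262741088867)]
(416, 261, 30, 31) z
[... 295 characters left out ...]
89), 77.93831634521484)]
(362, 252, 25, 24) zmax [0.009 0.058 0.069] [ 0.508 -0.12 ] [((0.5123962163925171, -0.12341038882732391), (0.04037284851074219, 0.04115649312734604), 40.7556266784668)]
(423, 201, 28, 28) zmax [0.01  0.035 0.067] [ 0.592 -0.241] [((0.5954276919364929, -0.24550122022628784), (0.04938819259405136, 0.05100155994296074), 84.33885955810547)]
(479, 196, 24, 54) zmax [0.008 0.015 0.025] [ 0.575 -0.344] [((0.5760056972503662, -0.3418768048286438), (0.10019843280315399, 0.02328321523964405), 7.583632946014404)]
(361, 189, 36, 38) zmax [0.009 0.02  0.035] [ 0.616 -0.141] [((0.6185126304626465, -0.14117659628391266), (0.0650525614619255, 0.0646330714225769), 44.40757751464844)]
```

```bash
python3 - <<'E'
from h import *
from scipy.optimize import least_squares
f=np.load('pics/top0.npz');p,d=f['p'],f['d'];m=manip.camera_model('top');C=(-m['R'].T@m['t'])[:2]
hh,ss,vv=cv2.split(cv2.cvtColor(p,cv2.COLOR_RGB2HSV))
w=((vv>105)&(ss<80)).astype(np.uint8)
for n,(x,y,a,b),h,r in(('low',(468,262,34,33),.04,.021),('tall',(419,197,36,36),.066,.024),('dish',(357,185,43,46),.035,.0315),('lid',(412,257,38,39),.016,.026)):
    k=np.zeros_like(w);k[y:y+b,x:x+a]=w[y:y+b,x:x+a]
    c=max(cv2.findContours(k,0,1)[0],key=cv2.contourArea)[:,0];P=onplane(m,c,h)[:,:2]
    g=P.mean(0);dr=(g-C)/np.linalg.norm(g-C)
    for it in range(4):
        s=(P-g)@dr> -.1*r
        if n=='lid': s[:]=True
        g=least_squares(lambda q:np.linalg.norm(P[s]-q[:2],axis=1)-r,g,loss='soft_l1',f_scale=.001).x
    cc,rr=circ(P[s]);res=np.linalg.norm(P-g,axis=1)-r
    print(n,g.round(4),'free fit',cc.round(4),rr.round(4),'res',res[s].std().round(4),'n',s.sum())
    if n=='dish':
        o=P[np.argsort(res)[-4:]]-g;print('spout dir',np.degrees(np.arctan2(o[:,1],o[:,0])),res.max())
# boat: walls' top at .024
k=np.zeros_like(w);k[190:255,474:508]=w[190:255,474:508];c=max(cv2.findContours(k,0,1)[0],key=cv2.contourArea)
print('boat',cv2.minAreaRect(onplane(m,c[:,0],.024)[:,:2].astype(np.float32)),manip.camera_model('wrist'))
E
```

```text
low [ 0.472  -0.3149] free fit [ 0.4719 -0.3147] 0.0212 res 0.0005 n 35
tall [ 0.5863 -0.2359] free fit [ 0.5862 -0.2358] 0.0242 res 0.0004 n 40
dish [ 0.6157 -0.1397] free fit [ 0.6156 -0.1397] 0.0316 res 0.0005 n 52
spout dir [-177.92939733 -175.25693499 -172.61991034 -170.02852721] 0.00749198282550307
lid [ 0.485  -0.2246] free fit [ 0.485  -0.2246] 0.0263 res 0.0005 n 83
boat ((0.5760056972503662, -0.3418768048286438), (0.10019843280315399, 0.02328321523964405), 7.583632946014404) {'fx': 376.57605134816373, 'fy': 376.57605134816373, 'cx': 311.58023625193925, 'cy': 237.54047727244287, 'k1': 0.0007921341985354823, 'R': array([[ 0.26159362, -0.96517484, -0.00251117],
       [-0.91604856, -0.24909664,  0.31433407],
       [-0.30401286, -0.07992743, -0.94930911]]), 't': array([-0.59909971, -0.04193011,  0.38009129])}
```

>>> {"api": "move_arm", "payload": {"increments": [[0.09,0.06,0.04,0,0,0,1],[0.19,0.13,0.08,0,0,0,1],[0.28,0.19,0.08,0,0,0,1],[0.37,0.26,0.08,0,0,0,1],[0.45,0.32,0.08,0,0,0,1]]}}

```text
t: 0.72
ee_pos: [0.4063, -0.4016, 0.279]
orientation: [-0.0, 0.991, 0.131, -0.0]
wrist_force: [-0.2, -0.6, -0.6]
finger_gap: 1.0
finger_force: 0.0
```

>>> {"api": "move_arm", "payload": {"increments": [[0.08,0.07,0,0,0,0.03,1],[0.16,0.14,0,0,0,0.06,1],[0.24,0.2,0,0,0,0.09,1],[0.29,0.27,-0.08,0,0,0.12,1],[0.29,0.27,-0.16,0,0,0.149,1]]}}

```text
t: 1.35
ee_pos: [0.5818, -0.2386, 0.1829]
orientation: [0.001, 0.823, 0.568, 0.001]
wrist_force: [0.7, -2.3, -1.0]
finger_gap: 0.999
finger_force: 0.0
```

```bash
cat >> h.py <<'E'
def st():
    s=manip.observe();w,x,y,z=s['orientation'];import math
    print('t',round(s['t'],2),'pos',np.round(s['ee_pos'],4),'line',round(math.degrees(2*math.atan2(y,x))-90,2),'tilt',np.round([w,z],4),'gap',np.round(s['finger_gap'],3),'F',np.round(s['wrist_force'],2),'ff',np.round(s['finger_force'],1),'j6',round(s['joints'][5],2));return s
def go(x,y,z,line):
    s=st();c=s['ee_pos'];w,a,b,_=s['orientation'];l=2*np.degrees(np.arctan2(b,a))-90
    dl=(line-l+90)%180-90
    print('shift',np.round((np.array([x,y,z])-c)/.6,4),'turn',round(dl/360,4),'mm',np.round((np.array([x,y,z])-c)*1e3,1),'deg',round(dl,1))
E
python3 -c "
from h import *
go(.586,-.236,.13,-6.9)"
```

```text
t 1.35 pos [ 0.5818 -0.2386  0.1829] line -20.74 tilt [0.0013 0.0012] gap 0.999 F [ 0.73 -2.33 -0.97] ff 0.0 j6 -0.14
shift [ 0.007   0.0043 -0.0882] turn 0.0384 mm [  4.2   2.6 -52.9] deg 13.8
```

>>> {"api": "move_arm", "payload": {"increments": [[0.005,0.003,-0.04,0,0,0.02,1],[0.005,0.003,-0.07,0,0,0.038,1],[0.005,0.003,-0.07,0,0,0.038,1],[0.005,0.003,-0.07,0,0,0.038,1]]}}

```text
t: 1.85
ee_pos: [0.5822, -0.2395, 0.1417]
orientation: [0.0, 0.753, 0.658, 0.0]
wrist_force: [1.0, -0.3, -1.1]
finger_gap: 1.001
finger_force: 0.0
```

```bash
python3 -c "
from h import *
go(.586,-.236,.13,-6.9)
m=manip.camera_model('wrist');p,d=manip.get_image('wrist');cv2.imwrite('pics/w1.png',p[:,:,::-1]);np.savez('pics/w1.npz',p=p,d=d,R=m['R'],t=m['t'])
print(-m['R'].T@m['t'])"
```

```text
t 1.85 pos [ 0.5822 -0.2395  0.1417] line -7.75 tilt [0.0003 0.0001] gap 1.001 F [ 1.   -0.3  -1.12] ff 0.0 j6 -0.36
shift [ 0.0063  0.0059 -0.0195] turn 0.0024 mm [  3.8   3.5 -11.7] deg 0.9
[ 0.59301761 -0.15961182  0.28360471]
```

View pics/w1.png

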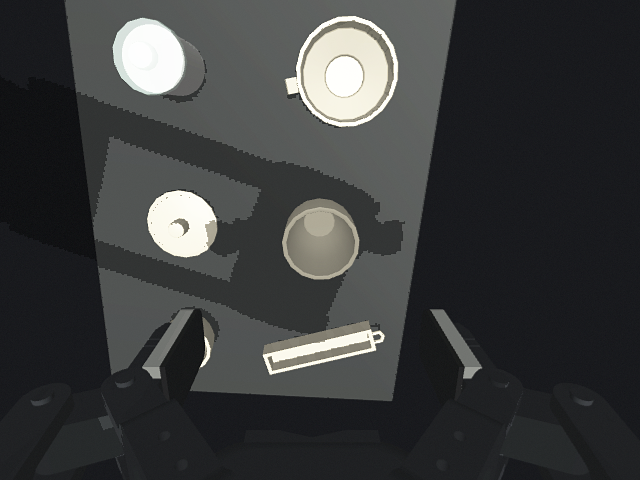

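The wrist view shows the tall crucible rim at (320,242), dish (347,72) with its spout to the left, lid (182,224), boat (320,348) with its loop on the right, and bottle (150,57).

```bash
python3 - <<'E'
from h import *
f=np.load('pics/w1.npz');p=f['p'];m=manip.camera_model('wrist');m['R'],m['t']=f['R'],f['t']
C=-m['R'].T@m['t'];C=C[:2]
hh,ss,vv=cv2.split(cv2.cvtColor(p,cv2.COLOR_RGB2HSV))
w=((vv>95)).astype(np.uint8)
from scipy.optimize import least_squares
for n,(x,y,a,b),h,r in(('tall',(278,192,88,92),.066,.024),('dish',(285,8,125,125),.035,.0315),('lid',(140,180,85,85),.016,.026)):
    k=np.zeros_like(w);k[y:y+b,x:x+a]=w[y:y+b,x:x+a]
    c=max(cv2.findContours(k,0,1)[0],key=cv2.contourArea)[:,0];c=cv2.convexHull(c)[:,0] if n!='dish' else c
    P=onplane(m,c,h)[:,:2];g=P.mean(0)
    for it in range(5):
        s=abs(np.linalg.norm(P-g,axis=1)-r)<.004
        g=least_squares(lambda q:np.linalg.norm(P[s]-q[:2],axis=1)-r,g,loss='soft_l1',f_scale=.0005).x
    cc,rr=circ(P[s]);print(n,g.round(4),'free',cc.round(4),rr.round(4),s.sum())
k=np.zeros_like(w);k[315:380,255:392]=(vv[315:380,255:392]>95);c=max(cv2.findContours(k,0,1)[0],key=cv2.contourArea)
print('boat',cv2.minAreaRect(onplane(m,c[:,0],.024)[:,:2].astype(np.float32)))
E
```

```text
tall [ 0.5884 -0.2344] free [ 0.5885 -0.2338] 0.0248 40
dish [ 0.6109 -0.1341] free [ 0.6114 -0.134 ] 0.0319 217
lid [ 0.4876 -0.2245] free [ 0.4876 -0.2245] 0.0258 35
boat ((0.5785115361213684, -0.3374239504337311), (0.09931083023548126, 0.02931455709040165), 7.527878761291504)
```

>>> {"api": "move_arm", "payload": {"increments": [[0.008,0.0075,-0.05,0,0,0.002,1],[0.008,0.0075,-0.1,0,0,0.002,1],[0.008,0.0075,-0.1,0,0,0.002,1],[0.008,0.0075,-0.1,0,0,0.002,1]]}}

```text
t: 2.4
ee_pos: [0.5876, -0.2354, 0.0826]
orientation: [0.001, 0.749, 0.663, 0.0]
wrist_force: [-0.1, 1.0, 0.2]
finger_gap: 1.001
finger_force: 0.0
```

```bash
python3 -c "
from h import *
go(.587,-.235,.028,-6.9)"
```

```text
t 2.4 pos [ 0.5876 -0.2354  0.0826] line -6.94 tilt [0.0009 0.0003] gap 1.001 F [-0.1   1.05  0.19] ff 0.0 j6 -0.37
shift [-0.001   0.0006 -0.091 ] turn 0.0001 mm [ -0.6   0.4 -54.6] deg 0.0
```

Settled on target. Descending and closing.

>>> {"api": "move_arm", "payload": {"increments": [[0,0,-0.05,0,0,0,1],[0,0,-0.091,0,0,0,1],[0,0,-0.091,0,0,0,1],[0,0,-0.091,0,0,0,0.65],[0,0,-0.091,0,0,0,0.65]], "grip_force": 30}}

```text
t: 3.02
ee_pos: [0.5879, -0.2354, 0.0282]
orientation: [0.001, 0.748, 0.663, 0.0]
wrist_force: [0.5, -0.3, 0.6]
finger_gap: 0.652
finger_force: 0.0
```

>>> {"api": "move_arm", "payload": {"increments": [[0,0,0,0,0,0,0.5],[0,0,0,0,0,0,0.4],[0,0,0,0,0,0,0.4],[0,0,0,0,0,0,0.4]]}}

```text
t: 3.52
ee_pos: [0.5878, -0.2353, 0.0281]
orientation: [0.001, 0.748, 0.663, 0.0]
wrist_force: [-0.5, 0.8, 6.1]
finger_gap: 0.552
finger_force: 29.9
```

```bash
python3 -c "
from h import *
st()
p,d=manip.get_image('side');cv2.imwrite('pics/s1.png',cv2.resize(p[180:440,200:460,::-1],None,fx=2,fy=2))"
```

```text
t 3.52 pos [ 0.5878 -0.2353  0.0281] line -6.9 tilt [0.0012 0.0004] gap 0.552 F [-0.45  0.82  6.13] ff 29.9 j6 -0.37
```

View pics/s1.png

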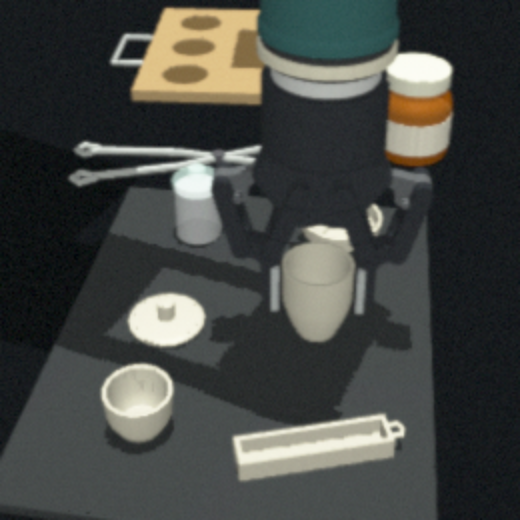

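>>> {"api": "move_arm", "payload": {"increments": [[0,0,0.04,0,0,0,0.4],[0,0,0.1,0,0,0,0.4],[-0.01,0.04,0.15,0,0,0,0.4],[-0.02,0.11,0.167,0,0,0,0.4],[-0.04,0.19,0.167,0,0,0,0.4]]}}

```text
t: 4.2
ee_pos: [0.5641, -0.1206, 0.1286]
orientation: [0.002, 0.749, 0.663, 0.001]
wrist_force: [0.5, 0.1, -0.5]
finger_gap: 0.55
finger_force: 31.0
```

>>> {"api": "move_arm", "payload": {"increments": [[-0.02,0.09,0,0,0,0,0.4],[-0.04,0.18,0,0,0,0,0.4],[-0.055,0.27,0,0,0,0,0.4],[-0.07,0.36,0,0,0,0,0.4],[-0.09,0.44,0,0,0,0,0.4]]}}

```text
t: 4.82
ee_pos: [0.5087, 0.1452, 0.1274]
orientation: [0.0, 0.748, 0.663, 0.001]
wrist_force: [0.9, -0.1, -0.3]
finger_gap: 0.551
finger_force: 31.1
```

>>> {"api": "move_arm", "payload": {"increments": [[-0.01,0.08,0,0,0,0,0.4],[-0.015,0.13,0,0,0,0,0.4],[-0.015,0.146,0,0,0,0,0.4],[-0.015,0.146,0,0,0,0,0.4],[-0.015,0.146,0,0,0,0,0.4]]}}

```text
t: 5.45
ee_pos: [0.4998, 0.2297, 0.1267]
orientation: [0.0, 0.749, 0.663, -0.0]
wrist_force: [0.0, 0.2, -0.4]
finger_gap: 0.55
finger_force: 31.1
```

```bash
python3 -c "
from h import *
go(.501,.2303,.03,-6.9)
m=manip.camera_model('wrist');p,d=manip.get_image('wrist');cv2.imwrite('pics/w2.png',p[:,:,::-1]);np.savez('pics/w2.npz',p=p,d=d,R=m['R'],t=m['t'])"
```

```text
t 5.45 pos [0.4998 0.2297 0.1267] line -6.95 tilt [ 0.0001 -0.0003] gap 0.55 F [ 0.01  0.22 -0.39] ff 31.1 j6 0.43
shift [ 0.002   0.0009 -0.1612] turn 0.0002 mm [  1.2   0.6 -96.7] deg 0.1
```

View pics/w2.png

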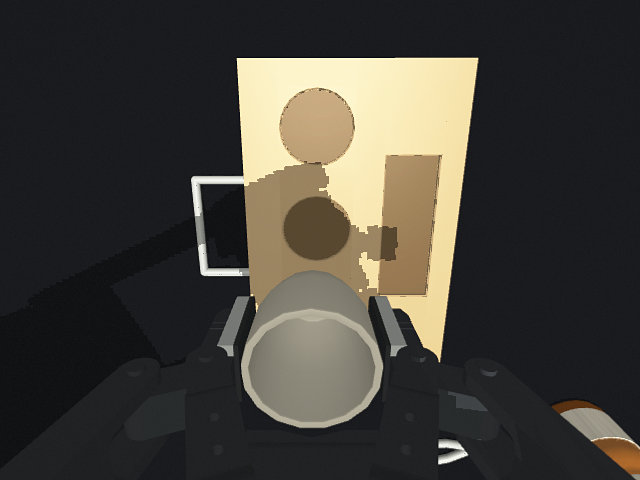

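Wrist view: the left well is at (317,126), the middle well at (317,230), the groove at (408,225), and the held crucible's rim at (312,369). The crucible hangs upright.

```bash
python3 - <<'E'
from h import *
f=np.load('pics/w2.npz');p=f['p'];m=manip.camera_model('wrist');m['R'],m['t']=f['R'],f['t']
hh,ss,vv=cv2.split(cv2.cvtColor(p,cv2.COLOR_RGB2HSV))
# left well: edge points by radial gradient about a guess
g=cv2.GaussianBlur(vv,(3,3),0).astype(float)
def ring(c,r0,r1,ang):
    out=[]
    for a in np.radians(ang):
        rr=np.arange(r0,r1,.5);xs=c[0]+rr*np.cos(a);ys=c[1]+rr*np.sin(a)
        v=cv2.remap(g.astype(np.float32),xs.astype(np.float32)[None],ys.astype(np.float32)[None],1)[0]
        i=np.argmax(abs(np.diff(v)));out.append((xs[i],ys[i]))
    return np.array(out)
for n,c,r0,r1,ang,h in(('left',(317,126),30,46,np.arange(0,360,6),.012),('mid',(317,230),25,42,np.arange(-180,0,6),.012),('rim',(312,369),50,78,np.arange(20,161,5),.1257-.0281+.066)):
    P=onplane(m,ring(c,r0,r1,ang),h)[:,:2];o,r=circ(P)
    for _ in range(4):
        s=abs(np.linalg.norm(P-o,axis=1)-r)<.0015;o,r=circ(P[s])
    print(n,o.round(4),r.round(4),s.sum(),len(s))
k=((ss>60)&(vv>60)).astype(np.uint8)
E
```

```text
left [0.5117 0.3004] 0.0243 54 60
mid [0.5036 0.2313] 0.0236 21 30
rim [0.4999 0.2285] 0.0234 29 29
```

>>> {"api": "move_arm", "payload": {"increments": [[0.0045,0.002,-0.05,0,0,0,0.4],[0.0045,0.002,-0.1,0,0,0,0.4],[0.0045,0.002,-0.14,0,0,0,0.4],[0.0045,0.002,-0.155,0,0,0,0.4],[0.0045,0.002,-0.155,0,0,0,0.4]]}}

```text
t: 6.12
ee_pos: [0.5023, 0.2314, 0.0335]
orientation: [-0.0, 0.749, 0.663, -0.001]
wrist_force: [0.3, -0.0, -0.9]
finger_gap: 0.553
finger_force: 31.0
```

>>> {"api": "move_arm", "payload": {"increments": [[0,0,-0.004,0,0,0,0.4],[0,0,-0.007,0,0,0,0.4],[0,0,-0.007,0,0,0,0.4]]}}

```text
t: 6.5
ee_pos: [0.5026, 0.2321, 0.0299]
orientation: [0.0, 0.748, 0.663, 0.0]
wrist_force: [-0.1, -0.4, -1.3]
finger_gap: 0.551
finger_force: 31.0
```

```bash
python3 -c "
from h import *
go(.5025,.231,.0272,-6.9)"
```

```text
t 6.5 pos [0.5026 0.2321 0.0299] line -6.89 tilt [0.0001 0.0003] gap 0.551 F [-0.14 -0.41 -1.28] ff 31.0 j6 0.43
shift [-0.0002 -0.0019 -0.0045] turn -0.0 mm [-0.1 -1.1 -2.7] deg -0.0
```

>>> {"api": "move_arm", "payload": {"increments": [[0,0,-0.002,0,0,0,0.4],[0,0,-0.004,0,0,0,0.4],[0,0,-0.004,0,0,0,0.4]]}}

```text
t: 6.88
ee_pos: [0.5025, 0.2321, 0.0271]
orientation: [-0.0, 0.748, 0.663, 0.0]
wrist_force: [-0.5, -0.6, -0.1]
finger_gap: 0.55
finger_force: 31.1
```

>>> {"api": "move_arm", "payload": {"increments": [[0,0,-0.001,0,0,0,0.4],[0,0,-0.001,0,0,0,0.4]]}}

```text
t: 7.12
ee_pos: [0.5025, 0.2321, 0.027]
orientation: [-0.0, 0.748, 0.663, 0.0]
wrist_force: [-1.2, 0.4, 6.5]
finger_gap: 0.547
finger_force: 31.4
```

>>> {"api": "move_arm", "payload": {"increments": [[0,0,0,0,0,0,0.6],[0,0,0,0,0,0,0.75],[0,0,0,0,0,0,0.9],[0,0,0.05,0,0,0,1],[0,0,0.12,0,0,0,1]]}}

```text
t: 7.75
ee_pos: [0.5012, 0.2316, 0.0981]
orientation: [-0.001, 0.748, 0.663, -0.002]
wrist_force: [-0.0, 0.8, 0.5]
finger_gap: 1.003
finger_force: 0.0
```

>>> {"api": "move_arm", "payload": {"increments": [[0,-0.04,0.08,0,0,0,1],[0,-0.13,0.12,0,0,0,1],[0,-0.22,0.12,0,0,0,1],[0,-0.31,0.12,0,0,0,1],[0,-0.4,0.12,0,0,0,1]]}}

```text
t: 8.38
ee_pos: [0.5023, -0.0096, 0.1707]
orientation: [0.0, 0.748, 0.663, 0.0]
wrist_force: [0.8, 1.0, 0.9]
finger_gap: 1.005
finger_force: 0.0
```

```bash
python3 -c "
from h import *
go(.473,-.314,.12,-6.9)
p,d=manip.get_image('top');cv2.imwrite('pics/t2.png',cv2.resize(p[200:360,90:310,::-1],None,fx=3,fy=3))"
```

```text
t 8.38 pos [ 0.5023 -0.0096  0.1707] line -6.89 tilt [0.0002 0.0002] gap 1.005 F [0.77 1.02 0.94] ff 0.0 j6 -0.04
shift [-0.0488 -0.5073 -0.0845] turn -0.0 mm [ -29.3 -304.4  -50.7] deg -0.0
```

View pics/t2.png

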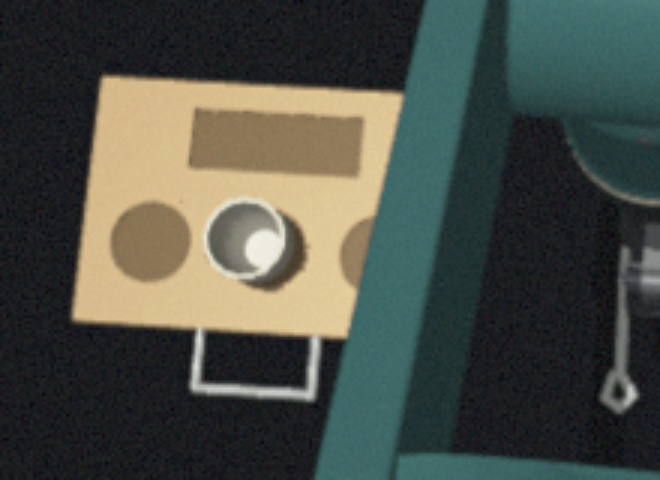

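The top view shows the tall crucible standing in the middle well. Next is the low crucible.

>>> {"api": "move_arm", "payload": {"increments": [[-0.01,-0.1,0,0,0,0.01,0.85],[-0.02,-0.2,0,0,0,0.02,0.85],[-0.03,-0.3,0,0,0,0.03,0.85],[-0.04,-0.4,0,0,0,0.041,0.85],[-0.049,-0.49,-0.02,0,0,0.041,0.85]]}}

```text
t: 9.05
ee_pos: [0.4734, -0.3046, 0.1592]
orientation: [0.001, 0.657, 0.754, 0.0]
wrist_force: [0.1, 0.3, 0.1]
finger_gap: 0.848
finger_force: 0.0
```

>>> {"api": "move_arm", "payload": {"increments": [[0,-0.018,-0.06,0,0,0,0.85],[0,-0.018,-0.12,0,0,0,0.85],[0,-0.018,-0.12,0,0,0,0.85],[0,-0.018,-0.12,0,0,0,0.85]]}}

```text
t: 9.55
ee_pos: [0.4736, -0.3128, 0.0873]
orientation: [0.0, 0.657, 0.754, -0.0]
wrist_force: [-0.1, -0.1, 0.2]
finger_gap: 0.85
finger_force: 0.0
```

```bash
python3 -c "
from h import *
go(.473,-.3145,.012,8)
m=manip.camera_model('wrist');p,d=manip.get_image('wrist');cv2.imwrite('pics/w3.png',p[:,:,::-1]);np.savez('pics/w3.npz',p=p,d=d,R=m['R'],t=m['t'])"
```

```text
t 9.55 pos [ 0.4736 -0.3128  0.0873] line 7.88 tilt [ 0.0003 -0.    ] gap 0.85 F [-0.13 -0.13  0.22] ff 0.0 j6 -0.84
shift [-0.001  -0.0029 -0.1256] turn 0.0003 mm [ -0.6  -1.7 -75.3] deg 0.1
```

View pics/w3.png

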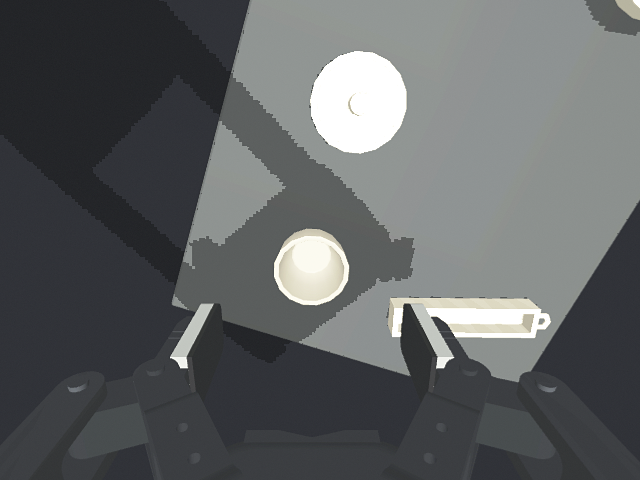

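The wrist view shows the low crucible at (311,268), between the pads (columns 200 to 420), with the boat clear of the right finger. Descending.

>>> {"api": "move_arm", "payload": {"increments": [[-0.001,-0.003,-0.05,0,0,0,0.85],[-0.001,-0.003,-0.1,0,0,0,0.85],[-0.001,-0.003,-0.125,0,0,0,0.85],[-0.001,-0.003,-0.125,0,0,0,0.85]]}}

```text
t: 10.1
ee_pos: [0.4725, -0.3143, 0.0116]
orientation: [-0.0, 0.657, 0.754, -0.0]
wrist_force: [-0.3, 0.6, 0.6]
finger_gap: 0.844
finger_force: 0.0
```

>>> {"api": "move_arm", "payload": {"increments": [[0,0,0,0,0,0,0.6],[0,0,0,0,0,0,0.52],[0,0,0,0,0,0,0.42],[0,0,0,0,0,0,0.38],[0,0,0,0,0,0,0.38]]}}

```text
t: 10.72
ee_pos: [0.4731, -0.3151, 0.0129]
orientation: [0.001, 0.657, 0.754, -0.0]
wrist_force: [-0.8, 0.9, 7.0]
finger_gap: 0.475
finger_force: 29.4
```

```bash
python3 -c "
from h import *
st()"
```

```text
t 10.72 pos [ 0.4731 -0.3151  0.0129] line 7.86 tilt [ 0.001 -0.   ] gap 0.475 F [-0.76  0.91  7.03] ff 29.4 j6 -0.85
```

>>> {"api": "move_arm", "payload": {"increments": [[0,0,0.03,0,0,0,0.38],[0,0,0.09,0,0,0,0.38],[0,0.02,0.16,0,0,0,0.38],[0.005,0.08,0.21,0,0,0,0.38],[0.01,0.17,0.22,0,0,0,0.38]]}}

```text
t: 11.35
ee_pos: [0.4807, -0.2138, 0.1474]
orientation: [0.004, 0.658, 0.753, 0.001]
wrist_force: [1.0, -0.1, -1.2]
finger_gap: 0.469
finger_force: 30.4
```

>>> {"api": "move_arm", "payload": {"increments": [[0.005,0.1,0,0,0,0,0.38],[0.01,0.2,0,0,0,0,0.38],[0.015,0.3,0,0,0,0,0.38],[0.02,0.4,0,0,0,0,0.38],[0.025,0.5,0,0,0,0,0.38]]}}

```text
t: 11.98
ee_pos: [0.4937, 0.0893, 0.145]
orientation: [0.001, 0.657, 0.754, 0.001]
wrist_force: [1.1, -0.2, -0.7]
finger_gap: 0.471
finger_force: 30.4
```

>>> {"api": "move_arm", "payload": {"increments": [[0.005,0.1,0,0,0,0,0.38],[0.01,0.2,0,0,0,0,0.38],[0.02,0.29,0,0,0,0,0.38],[0.028,0.34,0,0,0,0,0.38],[0.028,0.355,0,0,0,0,0.38]]}}

```text
t: 12.6
ee_pos: [0.5105, 0.3024, 0.1447]
orientation: [0.0, 0.656, 0.755, 0.001]
wrist_force: [-0.6, -0.2, -0.1]
finger_gap: 0.471
finger_force: 30.4
```

```bash
python3 -c "
from h import *
go(.511,.300,.018,8)"
```

```text
t 12.6 pos [0.5105 0.3024 0.1447] line 7.99 tilt [0.0003 0.0009] gap 0.471 F [-0.62 -0.23 -0.07] ff 30.4 j6 0.28
shift [ 0.0008 -0.004  -0.2112] turn 0.0 mm [   0.5   -2.4 -126.7] deg 0.0
```

>>> {"api": "move_arm", "payload": {"increments": [[0.001,-0.003,-0.06,0,0,0,0.38],[0.001,-0.003,-0.13,0,0,0,0.38],[0.001,-0.003,-0.19,0,0,0,0.38],[0.001,-0.003,-0.21,0,0,0,0.38],[0.001,-0.003,-0.21,0,0,0,0.38]]}}

```text
t: 13.22
ee_pos: [0.5107, 0.2979, 0.0177]
orientation: [-0.0, 0.657, 0.754, -0.001]
wrist_force: [0.4, -0.0, -0.7]
finger_gap: 0.472
finger_force: 30.4
```

>>> {"api": "move_arm", "payload": {"increments": [[0,0,-0.003,0,0,0,0.38],[0,0,-0.006,0,0,0,0.38],[0,0,-0.006,0,0,0,0.38],[0,0,-0.006,0,0,0,0.38]]}}

```text
t: 13.72
ee_pos: [0.511, 0.2987, 0.0142]
orientation: [0.0, 0.657, 0.754, 0.0]
wrist_force: [-0.4, -0.1, -0.1]
finger_gap: 0.472
finger_force: 30.4
```

>>> {"api": "move_arm", "payload": {"increments": [[0,0,-0.001,0,0,0,0.38],[0,0,-0.002,0,0,0,0.38],[0,0,-0.002,0,0,0,0.38]]}}

```text
t: 14.1
ee_pos: [0.5108, 0.2986, 0.0126]
orientation: [-0.0, 0.657, 0.754, -0.0]
wrist_force: [0.1, 0.1, -0.7]
finger_gap: 0.47
finger_force: 30.4
```

>>> {"api": "move_arm", "payload": {"increments": [[0,0,-0.001,0,0,0,0.38],[0,0,-0.001,0,0,0,0.38]]}}

```text
t: 14.35
ee_pos: [0.5108, 0.2986, 0.012]
orientation: [-0.0, 0.657, 0.754, -0.0]
wrist_force: [0.1, -0.1, -1.0]
finger_gap: 0.474
finger_force: 30.4
```

>>> {"api": "move_arm", "payload": {"increments": [[0,0,-0.001,0,0,0,0.38],[0,0,-0.001,0,0,0,0.38]]}}

```text
t: 14.6
ee_pos: [0.5109, 0.2987, 0.0119]
orientation: [-0.0, 0.657, 0.754, 0.0]
wrist_force: [-1.2, -0.3, 3.5]
finger_gap: 0.471
finger_force: 30.7
```

>>> {"api": "move_arm", "payload": {"increments": [[0,0,0,0,0,0,0.55],[0,0,0,0,0,0,0.7],[0,0,0.01,0,0,0,0.85],[0,0,0.09,0,0,0,1],[0,0,0.18,0,0,0,1]]}}

```text
t: 15.22
ee_pos: [0.5101, 0.2982, 0.1201]
orientation: [-0.001, 0.657, 0.754, -0.001]
wrist_force: [1.3, -0.5, 1.2]
finger_gap: 0.999
finger_force: 0.0
```

>>> {"api": "move_arm", "payload": {"increments": [[0.02,-0.05,0.08,0,0,-0.02,1],[0.04,-0.14,0.09,0,0,-0.05,1],[0.06,-0.23,0.09,0,0,-0.08,1],[0.08,-0.32,0.09,0,0,-0.11,1],[0.1,-0.41,0.09,0,0,-0.14,1]]}}

```text
t: 15.85
ee_pos: [0.5711, 0.0509, 0.174]
orientation: [0.0, 0.916, 0.401, 0.0]
wrist_force: [0.7, 0.5, 0.4]
finger_gap: 1.001
finger_force: 0.0
```

>>> {"api": "move_arm", "payload": {"increments": [[0.02,-0.08,0,0,0,-0.03,1],[0.04,-0.16,0,0,0,-0.06,1],[0.06,-0.24,0,0,0,-0.09,1],[0.07,-0.3,-0.05,0,0,-0.116,1],[0.07,-0.3,-0.1,0,0,-0.116,1]]}}

```text
t: 16.48
ee_pos: [0.6141, -0.1308, 0.1136]
orientation: [0.001, 0.999, 0.049, 0.001]
wrist_force: [0.5, -0.4, -0.1]
finger_gap: 1.003
finger_force: 0.0
```

```bash
python3 -c "
from h import *
go(.6145,-.138,.1,-84)"
```

```text
t 16.48 pos [ 0.6141 -0.1308  0.1136] line -84.36 tilt [0.0008 0.0013] gap 1.003 F [ 0.51 -0.44 -0.05] ff 0.0 j6 1.15
shift [ 0.0007 -0.012  -0.0227] turn 0.001 mm [  0.4  -7.2 -13.6] deg 0.4
```

>>> {"api": "move_arm", "payload": {"increments": [[0,-0.01,-0.02,0,0,0,1],[0,-0.01,-0.02,0,0,0,1],[0,-0.01,-0.02,0,0,0,1]]}}

```text
t: 16.85
ee_pos: [0.6136, -0.1332, 0.1027]
orientation: [0.0, 0.999, 0.052, 0.001]
wrist_force: [1.0, 0.2, 0.5]
finger_gap: 1.003
finger_force: 0.0
```

```bash
python3 - <<'E'
from h import *
from scipy.optimize import least_squares
go(.6145,-.138,.012,-84)
m=manip.camera_model('wrist');p,d=manip.get_image('wrist');cv2.imwrite('pics/w4.png',p[:,:,::-1])
vv=p.max(2);w=(vv>95).astype(np.uint8)
cs=cv2.findContours(w,0,1)[0]
for c in cs:
    if cv2.contourArea(c)>1500:
        P=onplane(m,c[:,0],.035)[:,:2];g=np.array([.6145,-.138]);
        for it in range(5):
            s=abs(np.linalg.norm(P-g,axis=1)-.0315)<.005
            if s.sum()<30:break
            g=least_squares(lambda q:np.linalg.norm(P[s]-q[:2],axis=1)-.0315,g,loss='soft_l1',f_scale=.0005).x
        print(cv2.boundingRect(c),s.sum(),g.round(4),len(P))
E
```

```text
t 16.85 pos [ 0.6136 -0.1332  0.1027] line -84.04 tilt [0.0002 0.0008] gap 1.003 F [1.05 0.21 0.53] ff 0.0 j6 1.14
shift [ 0.0015 -0.0081 -0.1512] turn 0.0001 mm [  0.9  -4.8 -90.7] deg 0.0
(217, 297, 149, 140) 0 [ 0.6145 -0.138 ] 504
(89, 209, 46, 179) 0 [ 0.6145 -0.138 ] 424
(271, 198, 105, 110) 287 [ 0.6177 -0.1398] 304
(238, 109, 402, 344) 0 [ 0.6145 -0.138 ] 1915
(0, 0, 138, 131) 0 [ 0.6145 -0.138 ] 450
```

View pics/w4.png

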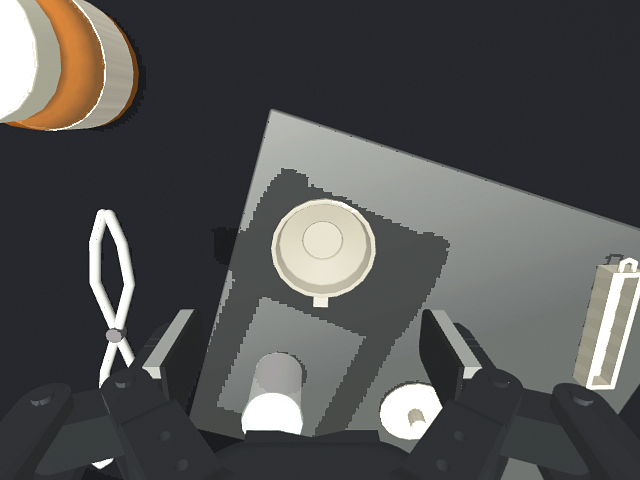

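The wrist view shows the dish at (323,248), spout toward the bottom at (321,302), centred between the pads and with the spout clear of both. The bottle is clear of the gripper body.

>>> {"api": "move_arm", "payload": {"increments": [[0.005,-0.0105,-0.04,0,0,0,1],[0.005,-0.0105,-0.09,0,0,0,1],[0.005,-0.0105,-0.12,0,0,0,1],[0.005,-0.0105,-0.12,0,0,0,1],[0.005,-0.0105,-0.12,0,0,0,1]]}}

```text
t: 17.52
ee_pos: [0.6167, -0.1397, 0.0305]
orientation: [0.0, 0.999, 0.052, 0.001]
wrist_force: [-0.4, 0.2, -0.3]
finger_gap: 0.999
finger_force: 0.0
```

```bash
python3 -c "
from h import *
go(.6165,-.1395,.008,-84)"
```

```text
t 17.52 pos [ 0.6167 -0.1397  0.0305] line -84.06 tilt [0.0002 0.0007] gap 0.999 F [-0.45  0.21 -0.34] ff 0.0 j6 1.13
shift [-0.0003  0.0004 -0.0376] turn 0.0002 mm [ -0.2   0.2 -22.5] deg 0.1
```

>>> {"api": "move_arm", "payload": {"increments": [[0,0,-0.0375,0,0,0,1],[0,0,-0.0375,0,0,0,0.9],[0,0,-0.0375,0,0,0,0.8],[0,0,-0.0375,0,0,0,0.75],[0,0,-0.0375,0,0,0,0.68]]}}

```text
t: 18.15
ee_pos: [0.6167, -0.1398, 0.0088]
orientation: [0.0, 0.999, 0.052, 0.001]
wrist_force: [-1.2, 1.2, 8.7]
finger_gap: 0.717
finger_force: 30.4
```

>>> {"api": "move_arm", "payload": {"increments": [[0,0,0,0,0,0,0.65],[0,0,0,0,0,0,0.65],[0,0,0,0,0,0,0.65]]}}

```text
t: 18.52
ee_pos: [0.6167, -0.1398, 0.0088]
orientation: [0.0, 0.999, 0.052, 0.001]
wrist_force: [-1.1, 0.4, 9.4]
finger_gap: 0.714
finger_force: 30.4
```

>>> {"api": "move_arm", "payload": {"increments": [[0,0,0.01,0,0,0,0.65],[0,0,0.03,0,0,0,0.65],[0,0,0.05,0,0,0,0.65],[0,0,0.05,0,0,0,0.65]]}}

```text
t: 19.02
ee_pos: [0.617, -0.1401, 0.0385]
orientation: [0.0, 0.999, 0.052, 0.001]
wrist_force: [0.7, -0.9, -0.3]
finger_gap: 0.71
finger_force: 32.7
```

```bash
python3 -c "
from h import *
go(.494,.162,.1,-7)
p,d=manip.get_image('side');cv2.imwrite('pics/s2.png',cv2.resize(p[180:380,240:480,::-1],None,fx=2.5,fy=2.5))"
```

```text
t 19.02 pos [ 0.617  -0.1401  0.0385] line -84.07 tilt [0.0005 0.0013] gap 0.71 F [ 0.75 -0.94 -0.32] ff 32.7 j6 1.13
shift [-0.205   0.5034  0.1024] turn 0.2141 mm [-123.   302.1   61.5] deg 77.1
```

View pics/s2.png

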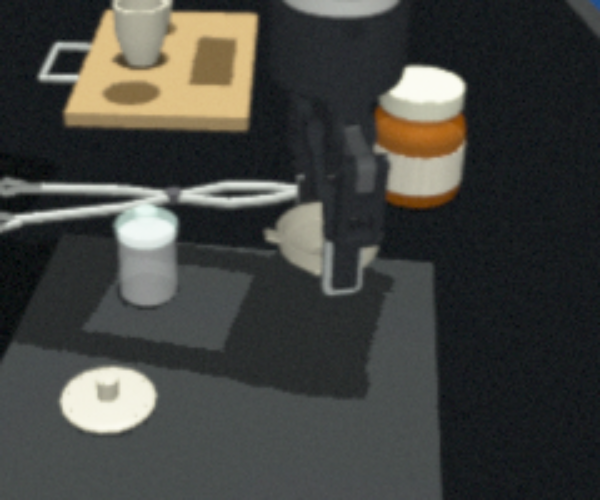

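The dish is gripped level, spout toward the robot, clear of the board. Moving it to the right well and turning 77°.

>>> {"api": "move_arm", "payload": {"increments": [[-0.005,0.01,0.05,0,0,0.02,0.65],[-0.02,0.05,0.11,0,0,0.045,0.65],[-0.05,0.12,0.15,0,0,0.07,0.65],[-0.08,0.2,0.153,0,0,0.097,0.65],[-0.11,0.28,0.153,0,0,0.124,0.65]]}}

```text
t: 19.7
ee_pos: [0.5493, 0.0296, 0.1291]
orientation: [0.0, 0.903, 0.429, 0.0]
wrist_force: [1.1, 0.2, -1.1]
finger_gap: 0.716
finger_force: 33.0
```

>>> {"api": "move_arm", "payload": {"increments": [[-0.03,0.08,0,0,0,0.028,0.65],[-0.06,0.15,0,0,0,0.056,0.65],[-0.09,0.21,0,0,0,0.084,0.65],[-0.095,0.223,0,0,0,0.09,0.65],[-0.095,0.223,0,0,0,0.09,0.65]]}}

```text
t: 20.32
ee_pos: [0.4928, 0.1623, 0.1287]
orientation: [0.0, 0.749, 0.662, -0.0]
wrist_force: [0.1, 0.5, -0.0]
finger_gap: 0.714
finger_force: 33.0
```

```bash
python3 -c "
from h import *
go(.494,.162,.016,-7)
m=manip.camera_model('wrist');p,d=manip.get_image('wrist');cv2.imwrite('pics/w5.png',p[:,:,::-1])"
```

```text
t 20.32 pos [0.4928 0.1623 0.1287] line -7.04 tilt [ 0.0001 -0.0002] gap 0.714 F [ 0.12  0.53 -0.03] ff 33.0 j6 0.31
shift [ 0.002  -0.0005 -0.1878] turn 0.0001 mm [   1.2   -0.3 -112.7] deg 0.0
```

View pics/w5.png

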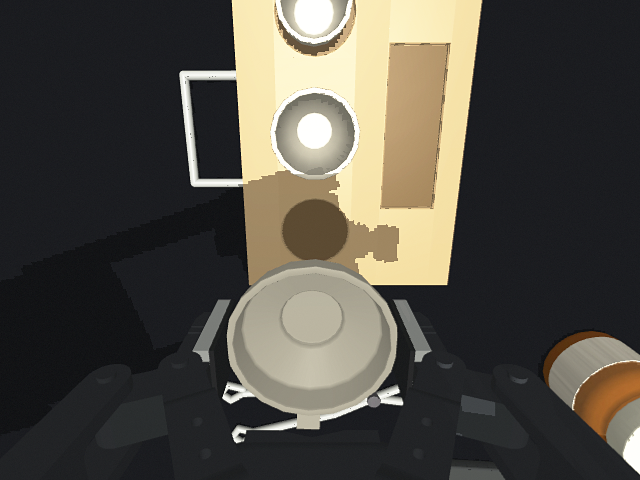

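The dish is held level, spout down-image toward the tray's right end. The right well is at (315,230), both crucibles stand upright, and the tall one at (315,133) is well clear.

>>> {"api": "move_arm", "payload": {"increments": [[0.002,0,-0.05,0,0,0,0.65],[0.002,0,-0.11,0,0,0,0.65],[0.002,0,-0.16,0,0,0,0.65],[0.002,0,-0.188,0,0,0,0.65],[0.002,0,-0.188,0,0,0,0.65]]}}

```text
t: 21.0
ee_pos: [0.4938, 0.1608, 0.0148]
orientation: [-0.001, 0.75, 0.661, -0.001]
wrist_force: [-0.5, -0.1, -0.4]
finger_gap: 0.717
finger_force: 33.0
```

>>> {"api": "move_arm", "payload": {"increments": [[0,0,-0.003,0,0,0,0.65],[0,0,-0.006,0,0,0,0.65],[0,0,-0.009,0,0,0,0.65],[0,0,-0.009,0,0,0,0.65]]}}

```text
t: 21.5
ee_pos: [0.4941, 0.1622, 0.0108]
orientation: [0.0, 0.749, 0.662, 0.0]
wrist_force: [-0.5, 0.3, -0.8]
finger_gap: 0.711
finger_force: 33.0
```

>>> {"api": "move_arm", "payload": {"increments": [[0,0,-0.001,0,0,0,0.65],[0,0,-0.002,0,0,0,0.65],[0,0,-0.002,0,0,0,0.65]]}}

```text
t: 21.88
ee_pos: [0.494, 0.1621, 0.0094]
orientation: [-0.0, 0.749, 0.662, -0.0]
wrist_force: [1.3, 0.7, -1.1]
finger_gap: 0.713
finger_force: 33.0
```

>>> {"api": "move_arm", "payload": {"increments": [[0,0,-0.001,0,0,0,0.65],[0,0,-0.002,0,0,0,0.65],[0,0,-0.002,0,0,0,0.65]]}}

```text
t: 22.25
ee_pos: [0.494, 0.1621, 0.0081]
orientation: [-0.0, 0.749, 0.662, -0.0]
wrist_force: [-0.0, 0.5, -0.7]
finger_gap: 0.714
finger_force: 33.0
```

>>> {"api": "move_arm", "payload": {"increments": [[0,0,-0.001,0,0,0,0.65],[0,0,-0.001,0,0,0,0.65]]}}

```text
t: 22.5
ee_pos: [0.4941, 0.1621, 0.0079]
orientation: [0.0, 0.749, 0.662, 0.0]
wrist_force: [-0.8, -0.9, 4.6]
finger_gap: 0.716
finger_force: 33.2
```

>>> {"api": "move_arm", "payload": {"increments": [[0,0,0,0,0,0,0.8],[0,0,0,0,0,0,0.9],[0,0,0.02,0,0,0,1],[0,0,0.1,0,0,0,1],[0,0,0.19,0,0,0,1]]}}

```text
t: 23.12
ee_pos: [0.4933, 0.162, 0.1228]
orientation: [-0.001, 0.749, 0.662, -0.001]
wrist_force: [1.8, 0.5, 0.1]
finger_gap: 1.0
finger_force: 0.0
```

>>> {"api": "move_arm", "payload": {"increments": [[0.015,-0.06,0.06,0,0,-0.02,1],[0.03,-0.15,0.08,0,0,-0.045,1],[0.045,-0.24,0.08,0,0,-0.07,1],[0.06,-0.33,0.08,0,0,-0.095,1],[0.07,-0.42,0.08,0,0,-0.12,1]]}}

```text
t: 23.75
ee_pos: [0.5363, -0.0916, 0.1706]
orientation: [0.0, 0.941, 0.338, 0.001]
wrist_force: [1.0, 0.1, -0.0]
finger_gap: 0.999
finger_force: 0.0
```

>>> {"api": "move_arm", "payload": {"increments": [[0.015,-0.1,0,0,0,-0.025,1],[0.03,-0.2,0,0,0,-0.05,1],[0.045,-0.3,0,0,0,-0.075,1],[0.06,-0.4,-0.05,0,0,-0.089,1],[0.06,-0.41,-0.12,0,0,-0.089,1]]}}

```text
t: 24.38
ee_pos: [0.5742, -0.3416, 0.0994]
orientation: [0.003, 0.998, 0.065, 0.003]
wrist_force: [0.2, 0.5, 0.3]
finger_gap: 0.999
finger_force: 0.0
```

>>> {"api": "move_arm", "payload": {"increments": [[0,0,0,0,0,0,0.6],[0,0,0,0,0,0,0.6]]}}

```text
t: 24.62
ee_pos: [0.5723, -0.3352, 0.099]
orientation: [-0.0, 0.998, 0.068, 0.0]
wrist_force: [1.2, -0.1, -0.1]
finger_gap: 0.611
finger_force: 0.0
```

```bash
python3 - <<'E'
from h import *
go(.572,-.341,.06,-82.4)
m=manip.camera_model('wrist');p,d=manip.get_image('wrist');cv2.imwrite('pics/w6.png',p[:,:,::-1])
np.savez('pics/w6.npz',p=p,d=d,R=m['R'],t=m['t'])
E
```

```text
t 24.62 pos [ 0.5723 -0.3352  0.099 ] line -82.24 tilt [-0.0001  0.0002] gap 0.611 F [ 1.2  -0.07 -0.09] ff 0.0 j6 0.8
shift [-0.0005 -0.0097 -0.065 ] turn -0.0004 mm [ -0.3  -5.8 -39. ] deg -0.2
```

View pics/w6.png

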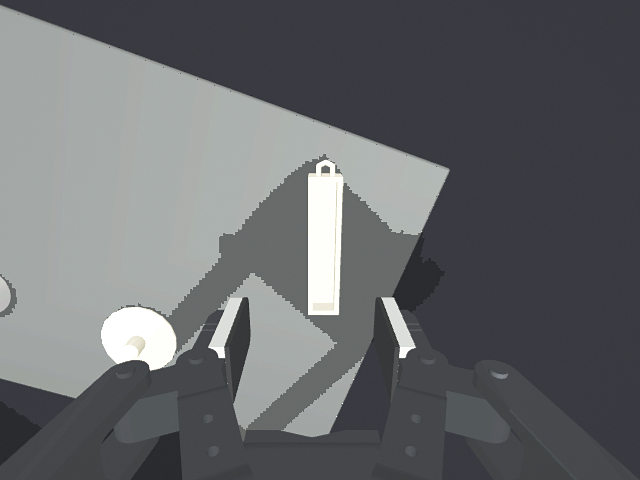

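The wrist view shows the boat's rim corners at about (308,314), (338,314), (343,177) and (308,177), with the loop at (326,166).

```bash
python3 - <<'E'
from h import *
f=np.load('pics/w6.npz');m=manip.camera_model('wrist');m['R'],m['t']=f['R'],f['t']
vv=f['p'].max(2);w=np.zeros_like(vv);w[150:330,295:355]=(vv[150:330,295:355]>215)*1
print([ (r,np.flatnonzero(w[r])[[0,-1]].tolist()) for r in (172,180,200,250,300,312) if w[r].any()], np.flatnonzero(w.sum(1)>25)[[0,-1]])
P=onplane(m,[[308,314],[338.5,314],[343,177],[308,177]],.024)[:,:2]
print(P.round(4),'c',P.mean(0).round(4),'len',np.linalg.norm(P[0]-P[3]),np.linalg.norm(P[1]-P[2]),'w',np.linalg.norm(P[0]-P[1]),np.linalg.norm(P[3]-P[2]))
d=P[3]+P[2]-P[0]-P[1];print('ang',np.degrees(np.arctan2(d[1],d[0])))
E
```

```text
[(172, [316, 334]), (180, [308, 342]), (200, [308, 341]), (250, [308, 340]), (300, [308, 338]), (312, [308, 338])] [174 314]
[[ 0.529  -0.3391]
 [ 0.5317 -0.3587]
 [ 0.6201 -0.3471]
 [ 0.6173 -0.3272]] c [ 0.5745 -0.343 ] len 0.08913609223222416 0.08912953082093981 w 0.019839752421629005 0.020164354596962947
ang 7.586973920317588
```

>>> {"api": "move_arm", "payload": {"increments": [[0.002,-0.013,-0.05,0,0,0,0.5],[0.002,-0.013,-0.1,0,0,0,0.5],[0.002,-0.013,-0.1,0,0,0,0.5],[0.002,-0.013,-0.1,0,0,0,0.5]]}}

```text
t: 25.18
ee_pos: [0.5745, -0.3438, 0.0398]
orientation: [0.001, 0.998, 0.068, 0.001]
wrist_force: [-0.4, -1.0, -0.1]
finger_gap: 0.498
finger_force: 0.0
```

```bash
python3 -c "
from h import *
go(.5735,-.343,.0145,-82.4)"
```

```text
t 25.18 pos [ 0.5745 -0.3438  0.0398] line -82.22 tilt [0.0008 0.0011] gap 0.498 F [-0.36 -1.02 -0.05] ff 0.0 j6 0.79
shift [-0.0017  0.0013 -0.0422] turn -0.0005 mm [ -1.    0.8 -25.3] deg -0.2
```

>>> {"api": "move_arm", "payload": {"increments": [[-0.001,0.001,-0.03,0,0,0,0.5],[-0.001,0.001,-0.042,0,0,0,0.5],[-0.001,0.001,-0.042,0,0,0,0.35],[-0.001,0.001,-0.042,0,0,0,0.28],[-0.001,0.001,-0.042,0,0,0,0.22]]}}

```text
t: 25.8
ee_pos: [0.5729, -0.3433, 0.0127]
orientation: [0.0, 0.998, 0.067, 0.0]
wrist_force: [0.3, -0.4, 0.1]
finger_gap: 0.225
finger_force: 24.0
```

>>> {"api": "move_arm", "payload": {"increments": [[0,0,0,0,0,0,0.15],[0,0,0,0,0,0,0.15],[0,0,0,0,0,0,0.15]]}}

```text
t: 26.18
ee_pos: [0.5729, -0.3433, 0.0127]
orientation: [0.0, 0.998, 0.067, 0.0]
wrist_force: [0.6, -0.1, 2.1]
finger_gap: 0.228
finger_force: 32.5
```

>>> {"api": "move_arm", "payload": {"increments": [[0,0,0.01,0,0,0,0.15],[0,0,0.03,0,0,0,0.15],[0,0,0.05,0,0,0,0.15],[0,0,0.05,0,0,0,0.15]]}}

```text
t: 26.68
ee_pos: [0.5737, -0.3439, 0.0442]
orientation: [0.001, 0.998, 0.067, 0.001]
wrist_force: [0.1, -0.2, 0.4]
finger_gap: 0.223
finger_force: 32.2
```

```bash
python3 -c "
from h import *
go(.567,.223,.15,-7)
p,d=manip.get_image('side');cv2.imwrite('pics/s3.png',cv2.resize(p[260:460,240:480,::-1],None,fx=2.5,fy=2.5))"
```

```text
t 26.68 pos [ 0.5737 -0.3439  0.0442] line -82.27 tilt [0.001  0.0012] gap 0.223 F [ 0.07 -0.2   0.43] ff 32.2 j6 0.79
shift [-0.0112  0.9448  0.1763] turn 0.2091 mm [ -6.7 566.9 105.8] deg 75.3
```

View pics/s3.png

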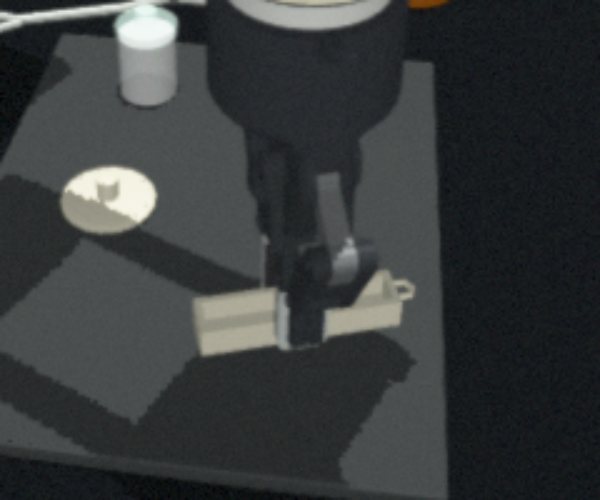

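The boat hangs level, but the grip sits about 2 mm lower than I planned, which could bring the fingertips onto the tray plate. I'll set it back down and regrip higher.

>>> {"api": "move_arm", "payload": {"increments": [[0,0,-0.025,0,0,0,0.15],[0,0,-0.045,0,0,0,0.15],[0,0,-0.05,0,0,0,0.15],[0,0,-0.05,0,0,0,0.15],[0,0,-0.05,0,0,0,0.15]]}}

```text
t: 27.35
ee_pos: [0.5717, -0.3424, 0.0123]
orientation: [-0.001, 0.998, 0.067, -0.001]
wrist_force: [-4.6, 1.5, 10.7]
finger_gap: 0.219
finger_force: 34.0
```

```bash
python3 -c "
from h import *
go(.5735,-.343,.0127,-82.4)"
```

```text
t 27.35 pos [ 0.5717 -0.3424  0.0123] line -82.27 tilt [-0.0007 -0.0009] gap 0.219 F [-4.6   1.5  10.71] ff 34.0 j6 0.79
shift [ 0.003  -0.0009  0.0006] turn -0.0004 mm [ 1.8 -0.6  0.4] deg -0.1
```

>>> {"api": "move_arm", "payload": {"increments": [[0,0,0,0,0,0,0.28],[0,0,0.004,0,0,0,0.32],[0,0,0.005,0,0,0,0.32],[0,0,0.005,0,0,0,0.32],[0,0,0.005,0,0,0,0.25]]}}

```text
t: 27.98
ee_pos: [0.5726, -0.3431, 0.0153]
orientation: [-0.0, 0.998, 0.067, -0.0]
wrist_force: [-1.2, -0.2, 0.6]
finger_gap: 0.252
finger_force: 0.0
```

```bash
python3 -c "
from h import *
go(.5735,-.343,.016,-82.4)"
```

```text
t 27.98 pos [ 0.5726 -0.3431  0.0153] line -82.28 tilt [-0.0001 -0.    ] gap 0.252 F [-1.16 -0.24  0.58] ff 0.0 j6 0.79
shift [0.0015 0.0001 0.0012] turn -0.0003 mm [0.9 0.1 0.7] deg -0.1
```

>>> {"api": "move_arm", "payload": {"increments": [[0,0,0,0,0,0,0.15],[0,0,0,0,0,0,0.15],[0,0,0,0,0,0,0.15],[0,0,0,0,0,0,0.15]]}}

```text
t: 28.48
ee_pos: [0.5727, -0.3431, 0.0155]
orientation: [-0.0, 0.998, 0.067, 0.0]
wrist_force: [-0.6, -0.6, 0.3]
finger_gap: 0.226
finger_force: 29.6
```

```bash
python3 - <<'E'
from h import *
st()
f=np.load('pics/w2.npz');p=f['p'];m=manip.camera_model('wrist');m['R'],m['t']=f['R'],f['t']
g=cv2.GaussianBlur(p.max(2),(3,3),0).astype(float)
def edge(cut):return np.argmax(abs(np.diff(cut)))+.5
T=[(c,140+edge(g[140:170,c])) for c in range(392,436,4)];B=[(c,280+edge(g[280:310,c])) for c in range(385,422,4)]
L=[(365+edge(g[r,365:400]),r) for r in list(range(165,220,5))+list(range(265,285,5))];R=[(415+edge(g[r,415:455]),r) for r in range(165,285,5)]
u=np.array([.9928,-.12]);v=np.array([.12,.9928])
t=[np.median(onplane(m,q,.012)[:,:2]@a) for q,a in((T,v),(B,v),(L,u),(R,u))];print(np.round(t,4),'len',t[0]-t[1],'wid',t[3]-t[2])
print('centre',((t[0]+t[1])/2*v+(t[2]+t[3])/2*u).round(4))
E
```

```text
t 28.48 pos [ 0.5727 -0.3431  0.0155] line -82.27 tilt [-0.      0.0001] gap 0.226 F [-0.57 -0.64  0.33] ff 29.6 j6 0.79
[0.3423 0.2384 0.5182 0.5554] len 0.10386559539959744 wid 0.0372494474442614
centre [0.5678 0.2239]
```

>>> {"api": "move_arm", "payload": {"increments": [[0,0,0.03,0,0,0,0.15],[0,0.01,0.09,0,0,0,0.15],[0,0.05,0.16,0,0,0.02,0.15],[0,0.11,0.2075,0,0,0.045,0.15],[0,0.19,0.2075,0,0,0.07,0.15]]}}

```text
t: 29.1
ee_pos: [0.575, -0.23, 0.1443]
orientation: [0.003, 0.958, 0.285, 0.003]
wrist_force: [-0.0, 0.9, -0.2]
finger_gap: 0.222
finger_force: 29.5
```

>>> {"api": "move_arm", "payload": {"increments": [[0,0.09,0,0,0,0.025,0.15],[0,0.18,0,0,0,0.05,0.15],[0,0.27,0,0,0,0.075,0.15],[-0.005,0.36,0,0,0,0.1,0.15],[-0.008,0.45,0,0,0,0.125,0.15]]}}

```text
t: 29.72
ee_pos: [0.5679, 0.0426, 0.1412]
orientation: [0.0, 0.776, 0.631, 0.001]
wrist_force: [0.8, 0.5, -0.4]
finger_gap: 0.219
finger_force: 29.5
```

>>> {"api": "move_arm", "payload": {"increments": [[0,0.09,0,0,0,0.014,0.15],[0,0.18,0,0,0,0.014,0.15],[-0.002,0.26,0,0,0,0.014,0.15],[-0.002,0.297,0,0,0,0.014,0.15],[-0.002,0.297,0,0,0,0.014,0.15]]}}

```text
t: 30.35
ee_pos: [0.5667, 0.2202, 0.1406]
orientation: [0.0, 0.748, 0.663, 0.0]
wrist_force: [0.3, -0.3, 0.6]
finger_gap: 0.217
finger_force: 29.5
```

```bash
python3 - <<'E'
from h import *
go(.5664,.2193,.05,-7)
m=manip.camera_model('wrist');p,d=manip.get_image('wrist');cv2.imwrite('pics/w7.png',p[:,:,::-1])
E
```

```text
t 30.35 pos [0.5667 0.2202 0.1406] line -6.9 tilt [0.0003 0.0003] gap 0.217 F [ 0.27 -0.28  0.63] ff 29.5 j6 0.38
shift [-0.0005 -0.0015 -0.1509] turn -0.0003 mm [ -0.3  -0.9 -90.6] deg -0.1
```

View pics/w7.png

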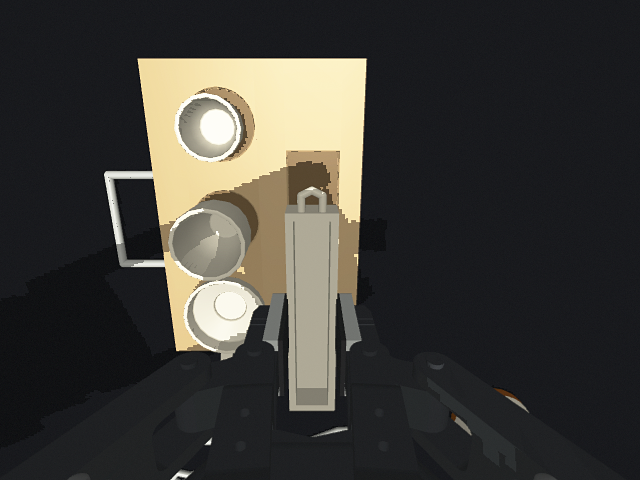

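The wrist view shows the boat held straight with its loop toward +y. Its rim corners are at (286,213), (338,213), (289,411) and (335,411). The groove's far end is at row 152.

```bash
python3 - <<'E'
from h import *
m=manip.camera_model('wrist')
P=onplane(m,[[286,212],[338.5,212],[335.5,411],[289,411]],.1491)[:,:2]
print(P.round(4),P.mean(0).round(4),np.linalg.norm(P[0]-P[3]),np.linalg.norm(P[0]-P[1]))
g=onplane(m,[[287,151.5],[339.5,151.5]],.012)[:,:2];print('groove far end',g.round(4),'along v',g@np.array([.12,.9928]))
st()
E
```

```text
[[0.5631 0.266 ]
 [0.5821 0.2637]
 [0.572  0.1742]
 [0.5517 0.1766]] [0.5672 0.2201] 0.09012449399481115 0.019128562997242016
groove far end [[0.5562 0.2754]
 [0.5929 0.271 ]] along v [0.34015405 0.34017489]
t 30.4 pos [0.5667 0.2189 0.1404] line -6.97 tilt [ 0.0003 -0.0001] gap 0.221 F [ 0.49 -0.81  0.36] ff 29.5 j6 0.38
```

>>> {"api": "move_arm", "payload": {"increments": [[0,-0.0025,-0.05,0,0,0,0.15],[0,-0.0025,-0.11,0,0,0,0.15],[0,-0.0025,-0.16,0,0,0,0.15],[0,-0.0025,-0.19,0,0,0,0.15],[0,-0.0025,-0.199,0,0,0,0.15]]}}

```text
t: 31.02
ee_pos: [0.5663, 0.2164, 0.0197]
orientation: [-0.0, 0.75, 0.662, -0.001]
wrist_force: [0.3, 0.1, -0.7]
finger_gap: 0.219
finger_force: 29.5
```

>>> {"api": "move_arm", "payload": {"increments": [[0,0,0,0,0,0,0.15],[0,0,-0.002,0,0,0,0.15],[0,0,-0.004,0,0,0,0.15],[0,0,-0.004,0,0,0,0.15]]}}

```text
t: 31.52
ee_pos: [0.5668, 0.2178, 0.0185]
orientation: [0.0, 0.749, 0.662, 0.0]
wrist_force: [-0.2, -0.3, -1.5]
finger_gap: 0.224
finger_force: 29.5
```

```bash
python3 - <<'E'
from h import *
go(.5667,.218,.0145,-6.9)
E
```

```text
t 31.52 pos [0.5668 0.2178 0.0185] line -7.02 tilt [0.0001 0.0003] gap 0.224 F [-0.24 -0.29 -1.48] ff 29.5 j6 0.38
shift [-0.0002  0.0003 -0.0066] turn 0.0003 mm [-0.1  0.2 -4. ] deg 0.1
```

>>> {"api": "move_arm", "payload": {"increments": [[0,0,-0.002,0,0,0,0.15],[0,0,-0.004,0,0,0,0.15],[0,0,-0.004,0,0,0,0.15]]}}

```text
t: 31.9
ee_pos: [0.5667, 0.2176, 0.0156]
orientation: [-0.0, 0.749, 0.662, -0.0]
wrist_force: [0.5, 0.1, -0.4]
finger_gap: 0.221
finger_force: 29.5
```

>>> {"api": "move_arm", "payload": {"increments": [[0,0,-0.001,0,0,0,0.15],[0,0,-0.002,0,0,0,0.15],[0,0,-0.002,0,0,0,0.15]]}}

```text
t: 32.28
ee_pos: [0.5666, 0.2176, 0.0144]
orientation: [-0.0, 0.749, 0.662, -0.0]
wrist_force: [1.2, -0.3, -0.0]
finger_gap: 0.226
finger_force: 29.5
```

>>> {"api": "move_arm", "payload": {"increments": [[0,0,-0.001,0,0,0,0.15],[0,0,-0.001,0,0,0,0.15]]}}

```text
t: 32.52
ee_pos: [0.5666, 0.2176, 0.0144]
orientation: [-0.0, 0.749, 0.662, -0.0]
wrist_force: [-0.8, -1.2, 5.3]
finger_gap: 0.217
finger_force: 30.1
```

>>> {"api": "move_arm", "payload": {"increments": [[0,0,0,0,0,0,0.3],[0,0,0,0,0,0,0.4],[0,0,0.03,0,0,0,0.45],[0,0,0.12,0,0,0,0.45],[0,0,0.2,0,0,0,0.45]]}}

```text
t: 33.15
ee_pos: [0.5667, 0.2177, 0.1363]
orientation: [0.0, 0.749, 0.662, 0.0]
wrist_force: [0.4, 0.3, 0.5]
finger_gap: 0.447
finger_force: 0.0
```

>>> {"api": "move_arm", "payload": {"increments": [[-0.01,-0.06,0.05,0,0,0,0.45],[-0.03,-0.15,0.05,0,0,0,0.45],[-0.05,-0.24,0.05,0,0,0,0.45],[-0.07,-0.33,0.05,0,0,0,0.45],[-0.09,-0.42,0.05,0,0,0,0.45]]}}

```text
t: 33.78
ee_pos: [0.5123, -0.036, 0.1652]
orientation: [0.001, 0.749, 0.663, 0.0]
wrist_force: [1.3, -0.7, 0.5]
finger_gap: 0.452
finger_force: 0.0
```

>>> {"api": "move_arm", "payload": {"increments": [[-0.01,-0.08,0,0,0,0,0.45],[-0.02,-0.16,0,0,0,0,0.45],[-0.035,-0.25,0,0,0,0,0.45],[-0.044,-0.31,-0.05,0,0,0,0.45],[-0.044,-0.317,-0.1,0,0,0,0.45]]}}

```text
t: 34.4
ee_pos: [0.4869, -0.2278, 0.1049]
orientation: [0.002, 0.75, 0.661, 0.0]
wrist_force: [0.1, -0.9, 0.3]
finger_gap: 0.448
finger_force: 0.0
```

>>> {"api": "move_arm", "payload": {"increments": [[0,0,-0.01,0,0,0,0.45],[0,0,-0.01,0,0,0,0.45]]}}

```text
t: 34.65
ee_pos: [0.4863, -0.2241, 0.0985]
orientation: [-0.0, 0.749, 0.663, 0.0]
wrist_force: [0.4, -1.1, 0.5]
finger_gap: 0.451
finger_force: 0.0
```

```bash
python3 - <<'E'
from h import *
go(.4865,-.2245,.018,-6.9)
m=manip.camera_model('wrist');p,d=manip.get_image('wrist');cv2.imwrite('pics/w8.png',p[:,:,::-1])
w=(p.max(2)>150).astype(np.uint8)
for c in cv2.findContours(w,0,1)[0]:
    if cv2.contourArea(c)>1500:
        P=onplane(m,c[:,0],.0145)[:,:2];o,r=circ(P)
        print(cv2.boundingRect(c),o.round(4),r.round(4))
pt,d=manip.get_image('top');cv2.imwrite('pics/t3.png',cv2.resize(pt[200:350,90:330,::-1],None,fx=3,fy=3))
E
```

```text
t 34.65 pos [ 0.4863 -0.2241  0.0985] line -7.01 tilt [-0.0001  0.    ] gap 0.451 F [ 0.37 -1.1   0.54] ff 0.0 j6 -0.44
shift [ 0.0003 -0.0006 -0.1342] turn 0.0003 mm [  0.2  -0.4 -80.5] deg 0.1
(272, 207, 81, 78) [ 0.4868 -0.2245] 0.0256
(205, 175, 54, 65) [ 0.4363 -0.1936] 0.0174
(203, 0, 437, 433) [ 0.547  -0.2154] 0.1233
```

View pics/w8.png

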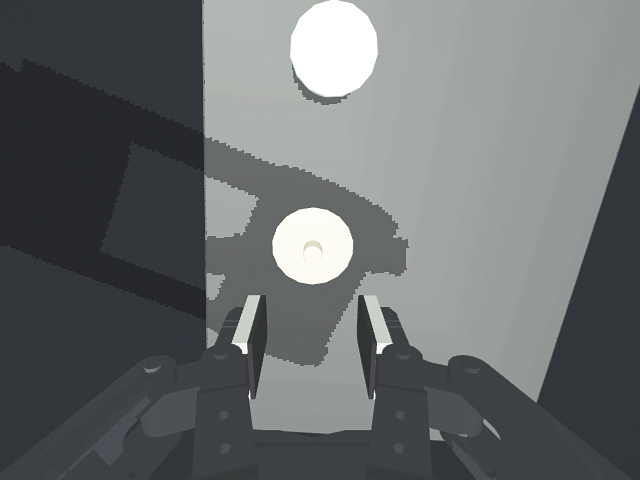

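View pics/t3.png

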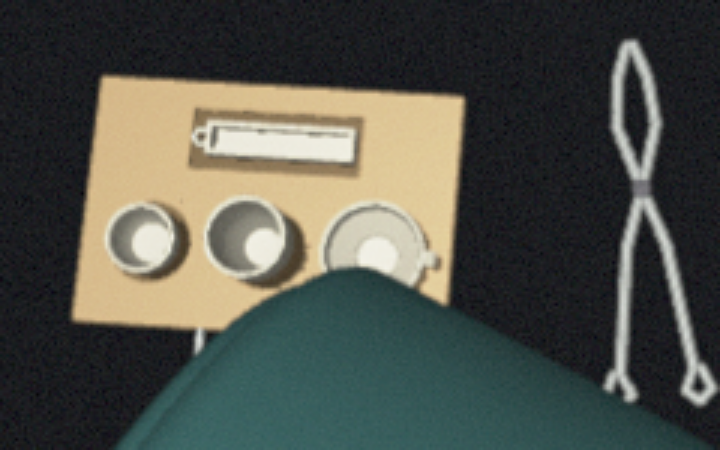

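Wrist view: the lid knob is at (312,250), centred between the pads. Top view: the boat lies in the groove with its loop inside, and the dish and both crucibles are in their wells. That makes 15 views, one over the limit of 14, so from here I work from numbers only.

>>> {"api": "move_arm", "payload": {"increments": [[0.0005,-0.0005,-0.05,0,0,0,0.4],[0.0005,-0.0005,-0.1,0,0,0,0.4],[0.0005,-0.0005,-0.115,0,0,0,0.4],[0.0005,-0.0005,-0.115,0,0,0,0.4]]}}

```text
t: 35.25
ee_pos: [0.4868, -0.2247, 0.0293]
orientation: [-0.0, 0.749, 0.663, -0.0]
wrist_force: [0.4, -0.4, 0.2]
finger_gap: 0.4
finger_force: 0.0
```

```bash
python3 - <<'E'
from h import *
go(.4866,-.2245,.0185,-6.9)
E
```

```text
t 35.25 pos [ 0.4868 -0.2247  0.0293] line -7.0 tilt [-0. -0.] gap 0.4 F [ 0.35 -0.37  0.19] ff 0.0 j6 -0.44
shift [-0.0004  0.0003 -0.0181] turn 0.0003 mm [ -0.2   0.2 -10.8] deg 0.1
```

>>> {"api": "move_arm", "payload": {"increments": [[0,0,-0.01,0,0,0,0.4],[0,0,-0.018,0,0,0,0.4],[0,0,-0.018,0,0,0,0.25],[0,0,-0.018,0,0,0,0.18],[0,0,-0.018,0,0,0,0.13]]}}

```text
t: 35.88
ee_pos: [0.4866, -0.225, 0.0183]
orientation: [0.0, 0.749, 0.662, 0.0]
wrist_force: [-0.1, 0.1, 0.4]
finger_gap: 0.128
finger_force: 7.5
```

>>> {"api": "move_arm", "payload": {"increments": [[0,0,0,0,0,0,0.06],[0,0,0,0,0,0,0.06],[0,0,0,0,0,0,0.06]]}}

```text
t: 36.25
ee_pos: [0.4866, -0.2249, 0.0183]
orientation: [0.0, 0.749, 0.662, -0.0]
wrist_force: [-0.2, 0.2, 4.7]
finger_gap: 0.118
finger_force: 29.4
```

>>> {"api": "move_arm", "payload": {"increments": [[0,0,0.02,0,0,0,0.06],[0,0,0.07,0,0,0,0.06],[0,0,0.14,0,0,0,0.06],[0,0,0.2,0,0,0,0.06],[0,0,0.22,0,0,0,0.06]]}}

```text
t: 36.88
ee_pos: [0.4878, -0.2256, 0.1527]
orientation: [0.002, 0.749, 0.662, 0.001]
wrist_force: [0.2, 1.0, -0.9]
finger_gap: 0.117
finger_force: 29.4
```

```bash
python3 - <<'E'
from h import *
go(.5025,.2315,.15,-6.9)
# tall crucible rim from the top view saved earlier needs a fresh picture: measure
m=manip.camera_model('top');p,d=manip.get_image('top')
hh,ss,vv=cv2.split(cv2.cvtColor(p,cv2.COLOR_RGB2HSV))
C=(-m['R'].T@m['t'])[:2];g0=np.array([.5025,.2315])
X=cloud(m,d);q=X[255:305,150:210].reshape(-1,3);s=(q[:,2]>.055)&(q[:,2]<.075)
print('rim pts',s.sum(),(q[s][:,:2].min(0)+q[s][:,:2].max(0))/2,q[s][:,:2].max(0)-q[s][:,:2].min(0),q[s][:,2].max())
np.savez('pics/t4.npz',p=p,d=d)
E
```

```text
t 36.88 pos [ 0.4878 -0.2256  0.1527] line -7.03 tilt [0.0021 0.0006] gap 0.117 F [ 0.23  1.04 -0.9 ] ff 29.4 j6 -0.44
shift [ 0.0245  0.7618 -0.0045] turn 0.0004 mm [ 14.7 457.1  -2.7] deg 0.1
rim pts 196 [0.50097962 0.23018846] [0.04738803 0.04736653] 0.06731049585452471
```

>>> {"api": "move_arm", "payload": {"increments": [[0.002,0.04,0,0,0,0,0.06],[0.005,0.12,0,0,0,0,0.06],[0.008,0.21,0,0,0,0,0.06],[0.011,0.3,0,0,0,0,0.06],[0.014,0.39,0,0,0,0,0.06]]}}

```text
t: 37.55
ee_pos: [0.4939, 0.0108, 0.1488]
orientation: [-0.001, 0.749, 0.662, -0.001]
wrist_force: [1.2, -0.7, -0.3]
finger_gap: 0.111
finger_force: 29.4
```

>>> {"api": "move_arm", "payload": {"increments": [[0.003,0.09,0,0,0,0,0.06],[0.006,0.18,0,0,0,0,0.06],[0.009,0.27,0,0,0,0,0.06],[0.012,0.34,0,0,0,0,0.06],[0.012,0.37,0,0,0,0,0.06]]}}

```text
t: 38.17
ee_pos: [0.5012, 0.2329, 0.1487]
orientation: [-0.001, 0.748, 0.663, -0.001]
wrist_force: [-0.1, -1.3, -1.0]
finger_gap: 0.121
finger_force: 29.4
```

>>> {"api": "move_arm", "payload": {"increments": [[0,0,-0.03,0,0,0,0.06],[0,0,-0.05,0,0,0,0.06],[0,0,-0.05,0,0,0,0.06],[0,0,-0.05,0,0,0,0.06]]}}

```text
t: 38.67
ee_pos: [0.5023, 0.2306, 0.1202]
orientation: [-0.0, 0.749, 0.662, -0.0]
wrist_force: [-0.8, -1.1, -0.2]
finger_gap: 0.119
finger_force: 29.4
```

```bash
python3 - <<'E'
from h import *
go(.5025,.2315,.075,-6.9)
# wrist check: crucible rim (far arc) and lid disc in the same picture
m=manip.camera_model('wrist');p,d=manip.get_image('wrist');X=cloud(m,d);z=X[...,2];s=st()
lidz=s['ee_pos'][2]-.0183+.016
for n,lo,hi in(('lid disc',lidz-.003,lidz+.004),('tall rim',.060,.069)):
    k=(z>lo)&(z<hi)&(np.hypot(X[...,0]-.5025,X[...,1]-.2315)<.035)&(p.min(2)>60);q=X[k]
    print(n,k.sum(),q[:,:2].min(0).round(4),q[:,:2].max(0).round(4))
np.savez('pics/w9.npz',p=p,d=d,R=m['R'],t=m['t'])
E
```

```text
t 38.67 pos [0.5023 0.2306 0.1202] line -7.08 tilt [-0.     -0.0001] gap 0.119 F [-0.78 -1.14 -0.24] ff 29.4 j6 0.43
shift [ 0.0003  0.0016 -0.0753] turn 0.0005 mm [  0.2   0.9 -45.2] deg 0.2
t 38.73 pos [0.5025 0.2307 0.1204] line -7.08 tilt [0.0001 0.0002] gap 0.115 F [ 0.81  0.95 -0.8 ] ff 29.4 j6 0.43
lid disc 5328 [0.4766 0.2049] [0.5282 0.2567]
tall rim 788 [0.4803 0.2248] [0.5278 0.255 ]
```

Lid and rim agree within 2 mm in the wrist view. Lowering the lid.

>>> {"api": "move_arm", "payload": {"increments": [[0.0015,0.001,-0.03,0,0,0,0.06],[0.0015,0.001,-0.06,0,0,0,0.06],[0.0015,0.001,-0.072,0,0,0,0.06],[0.0015,0.001,-0.072,0,0,0,0.06],[0.0015,0.001,-0.072,0,0,0,0.06]]}}

```text
t: 39.35
ee_pos: [0.5036, 0.2319, 0.0776]
orientation: [0.0, 0.749, 0.662, 0.001]
wrist_force: [0.9, -0.8, -1.2]
finger_gap: 0.119
finger_force: 29.4
```

>>> {"api": "move_arm", "payload": {"increments": [[0,0,-0.002,0,0,0,0.06],[0,0,-0.004,0,0,0,0.06],[0,0,-0.006,0,0,0,0.06],[0,0,-0.006,0,0,0,0.06]]}}

```text
t: 39.85
ee_pos: [0.5029, 0.2317, 0.0732]
orientation: [-0.0, 0.749, 0.662, -0.0]
wrist_force: [1.0, -0.4, -0.6]
finger_gap: 0.119
finger_force: 29.3
```

```bash
python3 - <<'E'
from h import *
go(.5033,.2313,.0703,-6.9)
E
```

```text
t 39.85 pos [0.5029 0.2317 0.0732] line -7.04 tilt [-0.0001 -0.0002] gap 0.119 F [ 0.99 -0.44 -0.63] ff 29.3 j6 0.43
shift [ 0.0006 -0.0006 -0.0048] turn 0.0004 mm [ 0.4 -0.4 -2.9] deg 0.1
```

>>> {"api": "move_arm", "payload": {"increments": [[0,0,-0.001,0,0,0,0.06],[0,0,-0.002,0,0,0,0.06],[0,0,-0.003,0,0,0,0.06],[0,0,-0.003,0,0,0,0.06]]}}

```text
t: 40.35
ee_pos: [0.503, 0.2317, 0.0714]
orientation: [-0.0, 0.749, 0.662, -0.0]
wrist_force: [0.4, 0.3, -0.6]
finger_gap: 0.118
finger_force: 29.3
```

>>> {"api": "move_arm", "payload": {"increments": [[0,0,-0.001,0,0,0,0.06],[0,0,-0.001,0,0,0,0.06]]}}

```text
t: 40.6
ee_pos: [0.503, 0.2317, 0.0709]
orientation: [-0.0, 0.749, 0.662, -0.0]
wrist_force: [0.2, 1.1, -0.0]
finger_gap: 0.116
finger_force: 29.4
```

>>> {"api": "move_arm", "payload": {"increments": [[0,0,-0.001,0,0,0,0.06],[0,0,-0.001,0,0,0,0.06]]}}

```text
t: 40.85
ee_pos: [0.5031, 0.2318, 0.0704]
orientation: [-0.0, 0.749, 0.662, 0.0]
wrist_force: [-0.5, 0.6, 1.7]
finger_gap: 0.12
finger_force: 29.5
```

>>> {"api": "move_arm", "payload": {"increments": [[0,0,-0.001,0,0,0,0.06],[0,0,-0.001,0,0,0,0.06]]}}

```text
t: 41.1
ee_pos: [0.5034, 0.2319, 0.0703]
orientation: [0.0, 0.749, 0.662, 0.0]
wrist_force: [-1.5, 0.3, 5.8]
finger_gap: 0.12
finger_force: 30.0
```

Contact is at the expected height. Releasing, rising and moving clear.

>>> {"api": "move_arm", "payload": {"increments": [[0,0,0,0,0,0,0.18],[0,0,0,0,0,0,0.28],[0,0,0,0,0,0,0.4],[0,0,0.05,0,0,0,0.4],[0,0,0.13,0,0,0,0.4]]}}

```text
t: 41.72
ee_pos: [0.5015, 0.2312, 0.1469]
orientation: [-0.001, 0.749, 0.662, -0.002]
wrist_force: [0.7, 0.9, 0.7]
finger_gap: 0.4
finger_force: 0.0
```

>>> {"api": "move_arm", "payload": {"increments": [[0,-0.05,0.1,0,0,0,0.4],[0,-0.14,0.15,0,0,0,0.4],[0,-0.23,0.15,0,0,0,0.4],[0,-0.32,0.15,0,0,0,0.4],[0,-0.41,0.15,0,0,0,0.4]]}}

```text
t: 42.35
ee_pos: [0.5028, -0.0159, 0.2379]
orientation: [0.0, 0.749, 0.662, 0.0]
wrist_force: [0.0, 1.3, -0.1]
finger_gap: 0.403
finger_force: 0.0
```

>>> {"api": "move_arm", "payload": {"increments": [[0,-0.1,0,0,0,0,0.4],[0,-0.2,0,0,0,0,0.4],[0,-0.3,0,0,0,0,0.4],[0,-0.3,0,0,0,0,0.4]]}}

```text
t: 42.85
ee_pos: [0.5031, -0.1986, 0.2376]
orientation: [0.001, 0.751, 0.66, -0.0]
wrist_force: [0.3, 0.3, -0.6]
finger_gap: 0.401
finger_force: 0.0
```

```bash
python3 - <<'E'
from h import *
st();m=manip.camera_model('top');p,d=manip.get_image('top');X=cloud(m,d)+[0.0015,.0007,.0013]
vv=p.max(2);ss=cv2.cvtColor(p,cv2.COLOR_RGB2HSV)[...,1];u=np.array([.9928,-.12]);v=np.array([.12,.9928]);c=np.array([.5273,.2277])
q=X[200:330,100:260].reshape(-1,3);w=((ss<75)&(vv>110))[200:330,100:260].ravel()
ax=np.c_[(q[:,:2]-c)@u,(q[:,:2]-c)@v]
def rep(n,s):print(n,s.sum(),'x',ax[s,0].min().round(4),ax[s,0].max().round(4),'y',ax[s,1].min().round(4),ax[s,1].max().round(4),'z max/med',q[s,2].max().round(4),np.median(q[s,2]).round(4))
z=q[:,2];near=lambda x,y,r:np.hypot(ax[:,0]-x,ax[:,1]-y)<r
rep('low rim',near(-.025,.07,.032)&(z>.034)&(z<.045)&w)
rep('dish rim',near(-.025,-.07,.045)&(z>.028)&(z<.04)&w)
rep('lid disc',near(-.025,0,.036)&(z>.064)&(z<.0725)&w)
rep('knob',near(-.025,0,.02)&(z>.076))
rep('boat',(abs(ax[:,0]-.04)<.02)&(abs(ax[:,1])<.07)&(z>.017)&(z<.03)&w)
# lid plane tilt
s=near(-.025,0,.03)&(z>.062)&(z<.0725)&w;A=np.c_[ax[s],np.ones(s.sum())];print('lid slope',np.linalg.lstsq(A,z[s],rcond=None)[0])
E
```

```text
t 42.85 pos [ 0.5031 -0.1986  0.2376] line -7.33 tilt [ 0.0008 -0.0004] gap 0.401 F [ 0.31  0.33 -0.62] ff 0.0 j6 -0.37
low rim 137 x -0.0446 -0.0066 y 0.0481 0.0898 z max/med 0.0431 0.0382
dish rim 240 x -0.0568 0.0046 y -0.1049 -0.0389 z max/med 0.039 0.0332
lid disc 631 x -0.0516 -0.0008 y -0.0252 0.0262 z max/med 0.0721 0.0678
knob 42 x -0.0314 -0.0207 y -0.0046 0.0057 z max/med 0.0844 0.0804
boat 268 x 0.0286 0.0492 y -0.0507 0.0487 z max/med 0.0288 0.0219
lid slope [-0.00445498 -0.00597898  0.06755585]
```

```bash
python3 -c "
from station import manip
print(manip.sign_off())"
```

```text
the job is handed in; nothing more can be done
None
```

The job is handed in: both crucibles, the dish and the boat are in their places, with the lid flat on the tall crucible, and I never touched the bottle, tongs or jar; I viewed 15 pictures, one over the limit of 14.

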